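# Make up two press kits from the stock

## Task

Make up the two kits for the case press. The tray with three compartments gets the widest die, the closed round parts box and the little dosing bottle; the tray with two compartments gets the tall narrow die and the eye loupe. Put each thing upright, one to a compartment (any of that tray's), flat on the floor near the middle, and leave the three spare dies where they stand.

Things in the scene. Friction and masses are not known exactly. Their poses are not given: they have to be found in the camera images.
- wide_die: Widest and lowest of the dies: bright turned steel ring-like disc with a recess in its top, 42 mm diameter, 12 mm high, 90 g. Origin: centre of its underside, z up. Starts standing upright in the stock, two loose rows of single things on the robot's side of the table, centre to left.
- parts_box: Closed round pill box for parts, plain pale plastic, smooth top without a recess (its lid does not come off), 42 mm diameter, 20 mm high, 50 g. Origin: centre of its underside, z up. Starts standing upright in the stock, two loose rows of single things on the robot's side of the table, centre to left.
- dosing_bottle: Little white dosing bottle with a long pointed nozzle, 56 mm high in all; body 21 mm diameter and 26 mm high, nozzle above it at most 13 mm thick, 60 g. Grip it by the body. Origin: centre of its underside, z up. Starts standing upright in the stock, two loose rows of single things on the robot's side of the table, centre to left.
- narrow_die: Narrowest and tallest of the dies: turned brass, 22 mm diameter, 26 mm high, 50 g. Origin: centre of its underside, z up. Starts standing upright in the stock, two loose rows of single things on the robot's side of the table, centre to left.
- loupe: Black eye loupe standing on its end, hourglass shape, 35 mm diameter at the rims, 39 mm high, 30 g. It grips as though it were a plain cylinder about 33 to 35 mm thick. Origin: centre of its underside, z up. Starts standing upright in the stock, two loose rows of single things on the robot's side of the table, centre to left.
- tray_three: The three-compartment tray. Fixed pale wooden tray on the table, three equal square compartments in one row along its own y axis, 66 x 192 x 8 mm. Origin: centre of its underside. Floor 3 mm thick (things stand 3 mm above the table), walls 3 mm thick with tops 8 mm above the table. Each compartment is 60 x 60 mm inside, centred at tray x = 0 and tray y = -63, 0 and +63 mm. A small steel knob sticks out 6 mm at each end.
- tray_two: The two-compartment tray. Fixed pale wooden tray on the table, two equal square compartments in one row along its own y axis, 66 x 129 x 8 mm. Origin: centre of its underside. Floor 3 mm thick (things stand 3 mm above the table), walls 3 mm thick with tops 8 mm above the table. Each compartment is 60 x 60 mm inside, centred at tray x = 0 and tray y = -31.5 and +31.5 mm. A small steel knob sticks out 6 mm at each end.
- spare_die_34: Spare turned steel press die, bright, 34 mm diameter, 16 mm high; not wanted in either kit. It stands in the stock rows. (The cluster of little dies right in front of the press base is fixed and no part of the job.) Round, upright. Origin: centre of its underside.
- spare_die_28: Spare turned steel press die, dull grey, 28 mm diameter, 20 mm high; not wanted in either kit. It stands in the stock rows. (The cluster of little dies right in front of the press base is fixed and no part of the job.) Round, upright. Origin: centre of its underside.
- spare_die_30: Spare turned steel press die, dull grey, 30 mm diameter, 18 mm high; not wanted in either kit. It stands in the stock rows. (The cluster of little dies right in front of the press base is fixed and no part of the job.) Round, upright. Origin: centre of its underside.
Mind the look-alikes: they are no part of the job. Leave any pink look-alike of the narrow_die alone.

How it is judged:
By the outcome, as a careful person would: the job done as asked, in the order asked, and still so for the second after the job is handed in, with the robot touching nothing.
It also fails if it takes over 128 s, if anything falls off the work surface, if the arm or the gripper's body presses on something with over 40 N, if the wrist force passes 120 N, or if a joint passes its speed limit or range.

## Robot

A 6-joint arm with a two-finger parallel gripper is mounted at the origin on a cart in front of the work surface, level with it; the furniture and walls round the work are solid. World frame = base frame: x ahead of the robot, y to its left, z up, the work surface at z = 0. Lengths are in m, angles in degrees, forces in N, time in s.
With the tool pointing down it reaches from about 0.325 to 0.775 m from the base axis. Payload 9.3 kg.
Tool frame: the origin (TCP) lies between the finger pads; the fingertips stand 8 mm ahead of it and the grasp point (between the pads) lies 11 mm behind it; z points along the fingers, y is the direction in which the jaws open and shut (so a half turn about z gives the same grasp; the last joint's range is limited). The gripper opens to 85 mm and grips with 20 to 120 N. Pads are 22 mm wide; open, the fingers measure 114 mm over their backs; the gripper's body (76 mm by 85 mm) begins 54 mm behind the grasp point. The pads swing forward as they close: fully open they stand 13 mm farther back than shut.
Start: joints at [61.158, 14.817, 1.232, 76.415, 0, 81.257], TCP at [0.189, 0.517, 0.239] pointing down, gripper open.
Joint ranges: [-174.27, 174.27], [-52.1, 104.24], [-59.71, 78.15], [-110.17, 111.67], [-87.03, 83.33], [-180, 180]. Speed limits (degrees/s): [127.2, 127.2, 159.86, 180, 180, 180].

## Interface

Orientations are given as a 3x3 rotation matrix whose columns are the frame's x, y, z axes.
In Python, from station import env gives the robot as it stands. The module is installed in compiled form; this text tells all that it offers.
- The arm moves only by the tool step_arm, never from a script. Its argument "series" is a list of rows, each an object of numbers: "ax", "ay", "az": the turn, a rotation vector about the tool's x, y, z in degrees; "dx", "dy", "dz": the shift along the tool's x, y, z in m; "hand": the closure, from -1 (fully open) to 1 (shut). In form: [{"ax": .., "ay": .., "az": .., "dx": .., "dy": .., "dz": .., "hand": ..}, ...]. A call has 1 to 12 rows; each row is the pose to reach, as a shift and turn from the pose commanded when the call began, along the tool's axes at that moment; what a row does not reach only later rows make up. A row lasts 1/12 s, in which the tool goes at most 41.7 mm and 7.16 degrees, less where a joint would pass 70% of its speed; a pose out of reach is approached as far as the arm can. A call with a gripper value outside its range is refused whole. The fingers move at their own pace and stop on an object; "squeeze" is the grip in N (left out, the last holds). Time passes only in rows, so rows that repeat a pose let the fingers close. It gives the time, the measured TCP pose, the force and the opening at its end, in the units of the state.
- env.observe(): the state, without advancing time (a new reading comes with each control period).
- env.get_image(name): name is "side" or "top" or "wrist"; returns the picture (400x640x3 uint8, red, green, blue); there is no depth.
- env.camera_model(name): a dict with "camera_matrix" (3x3 intrinsics, pixels), "origin" and "rotation" of the camera in the world. Camera axes: x right, y up, looking along -z (the intrinsics and any distortion apply to the point x, -y, -z); pixel columns grow to the right and rows downward; lengths in m; the calibration is good to about 2 mm. A picture is of the moment at which its call begins: read the wrist's pose just before it. camera_model takes no time and is no camera call; for the wrist camera it gives the pose at the moment of the call.
- env.hand_in(): hands the job in, once; it reports no verdict.
Trained networks look in the newest picture that a camera, given by its name, has taken for a name from the list of things; names that differ only in an ending like _2 or _b are one class to them, and where a whole thing is asked for, a point or a joint stands for the part that bears it (a point fixed in the world has none). Each returns a list of dicts, best first, with "confidence" (0 to 1); they miss things now and then, are a little off and sometimes report something else, mostly with a low value. They report only what shows in the picture. A call takes as long as a camera call. They do not tell look-alikes from the thing itself.
- env.silhouettes(name, camera): "pixels" (400x640 bool, what is visible of it) and "uv" ([column, row] in pixels, amid what is visible of it).
- env.spot_point(name, camera): "uv" ([column, row] in pixels: a listed point, or the origin of a listed thing).
The state is a dict: "time_s": time; "qpos": joint angles; "dq": joint speeds; "tau": joint torques, N m; "ee_pos": TCP position; "tool_rot": TCP orientation; "contact_force": force on the tool from outside, world axes, zero at the start; "moment": the same for the moment, N m; "opening": finger opening in m.
Only numpy, scipy, OpenCV 4.12 (cv2) and the standard library are available. Lean on these libraries where they do the work, as an engineer would, in place of code of your own. Each camera call takes 0.05 s, during which the arm holds its last target.

## Working session

There is one attempt and no reset: what is moved stays moved. The work goes in short steps, Python scripts to look and compute and a tool call to move; the robot and the scene stay as the last step left them, time stands still between calls to the robot, and variables do not carry over. Pictures are saved under pics/ and viewed, and the job is handed in when it is done.

Besides the shell and the picture viewer there is one more tool, called after "Request:" as name(argument=value, ...) on one line, values as JSON. step_arm: Moves the arm, as the interface text tells. Its arguments: {"type":"object","properties":{"series":{"type":"array"},"squeeze":{"type":"number"}},"required":["series"]}

```bash
mkdir -p pics
python3 - <<'E'
from station import env
import cv2
s=env.observe();print(s)
for n in("top","side","wrist"):
    im=env.get_image(n);cv2.imwrite(f"pics/{n}0.png",im[:,:,::-1]);m=env.camera_model(n);print(n,m)
E
```

```text
{'time_s': 0.0, 'qpos': array([6.11604135e+01, 1.48494446e+01, 1.19021088e+00, 7.64178894e+01,
       1.37751959e-03, 8.12559960e+01]), 'dq': array([ 0.05647303,  0.10793327, -0.10361382, -0.16848083,  0.07655138,
       -0.11062903]), 'tau': array([-1.27833115e-03, -5.55642414e+01,  3.44526350e+01,  1.38042297e-02,
       -3.21496464e-04, -2.37055167e-05]), 'ee_pos': array([0.18883889, 0.51626438, 0.23868178]), 'tool_rot': array([[-9.39120663e-01,  3.43586861e-01, -6.70340927e-04],
       [ 3.43587439e-01,  9.39119965e-01, -1.16750947e-03],
       [ 2.28389634e-04, -1.32675299e-03, -9.99999094e-01]]), 'contact_force': array([ 0.23147827,  0.63989311, -0.05995763]), 'moment': array([-0.05996636,  0.02365405,  0.0088705 ]), 'opening': 0.08500369808491938}
top {'camera_matrix': array([[490.27305498,   0.        , 315.71551821],
       [  0.        , 490.27305498, 203.16106888],
       [  0.        ,   0.        ,   1.        ]]), 'origin': array([0.39376404, 0.03750434, 1.03854448]), 'rotation': array([[-1.39001407e-02,  9.94384585e-01, -1.04909878e-01],
       [-9.99903376e-01, -1.380
[... 212 characters left out ...]
3],
       [  0.        ,   0.        ,   1.        ]]), 'origin': array([ 0.3803063 , -0.74532453,  0.46654133]), 'rotation': array([[ 0.98923368,  0.05961795, -0.13365038],
       [-0.14598631,  0.46586903, -0.87272793],
       [ 0.01023332,  0.88284299,  0.46955674]])}
wrist {'camera_matrix': array([[301.50533349,   0.        , 319.42685359],
       [  0.        , 301.50533349, 202.31341978],
       [  0.        ,   0.        ,   1.        ]]), 'origin': array([0.12102611, 0.54237555, 0.3739861 ]), 'rotation': array([[ 3.44543477e-01, -8.97540052e-01, -2.75157496e-01],
       [ 9.38770332e-01,  3.29337127e-01,  1.01229051e-01],
       [-2.37548350e-04, -2.93187503e-01,  9.56054931e-01]])}
```

View pics/top0.png

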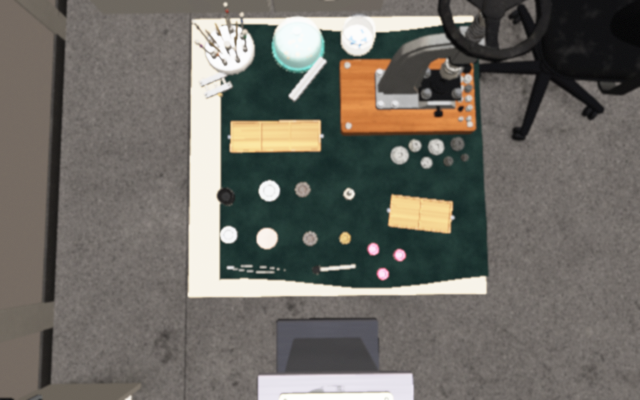

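View pics/side0.png

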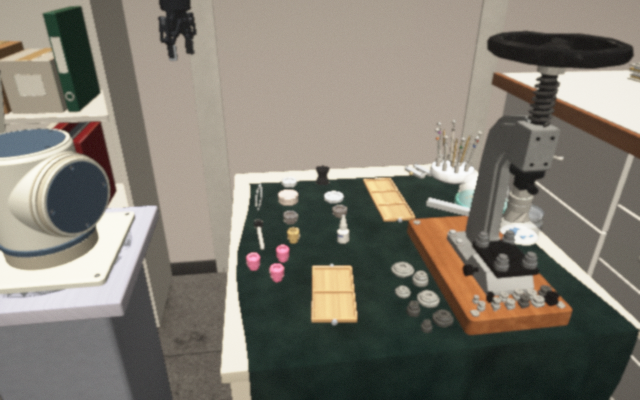

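View pics/wrist0.png

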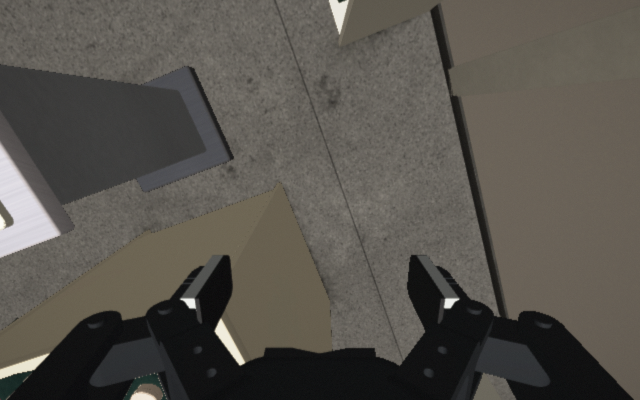

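```bash
cat > h.py <<'E'
import numpy as np,cv2
from station import env
def ray(cam,uv,m=None):
    m=m or env.camera_model(cam);K=m['camera_matrix'];d=np.array([(uv[0]-K[0,2])/K[0,0],-(uv[1]-K[1,2])/K[1,1],-1.])
    return m['origin'],m['rotation']@d
def onz(cam,uv,z,m=None):
    o,d=ray(cam,uv,m);return o+d*(z-o[2])/d[2]
def proj(m,p):
    q=m['rotation'].T@(np.array(p)-m['origin']);K=m['camera_matrix'];return np.array([K[0,0]*q[0]/-q[2]+K[0,2],K[1,1]*-q[1]/-q[2]+K[1,2]])
E
python3 - <<'E'
from h import *
im=env.get_image("top");cv2.imwrite("pics/topz.png",cv2.resize(im[170:280,195:395,::-1],None,fx=4,fy=4,interpolation=cv2.INTER_CUBIC))
cs=cv2.resize(env.get_image("side")[150:340,230:420,::-1],None,fx=3,fy=3,interpolation=cv2.INTER_CUBIC);cv2.imwrite("pics/sidez.png",cs)
for n in ["wide_die","parts_box","dosing_bottle","narrow_die","loupe","spare_die_34","spare_die_28","spare_die_30","tray_three","tray_two"]:
    for c in("top","side"):
        r=env.spot_point(n,c)
        for x in r[:3]:print(n,c,np.round(x['uv'],1),round(x['confidence'],2),np.round(onz(c,x['uv'],0),4))
        if c=="top":
            r=env.silhouettes(n,c)
            for x in r[:2]:
                ys,xs=np.nonzero(x['pixels']);print('  sil',np.round(x['uv'],1),round(x['confidence'],2),len(xs),xs.min(),xs.max(),ys.min(),ys.max())
                if 'tray' in n:
                    rc=cv2.minAreaRect(np.c_[xs,ys].astype(np.float32));print('  ',rc)
print(env.observe()['time_s'])
E
```

```text
wide_die top [265.7 189.8] 0.82 [0.5335 0.1423 0.    ]
wide_die top [313.5 240.5] 0.2 [0.4241 0.0416 0.    ]
  sil [266.2 191. ] 0.5 324 258 278 181 200
wide_die side [290.5 187.7] 0.65 [0.441  0.2059 0.    ]
wide_die side [330.4 198.8] 0.56 [0.5249 0.1386 0.    ]
parts_box top [267.4 235. ] 0.75 [0.437 0.139 0.   ]
  sil [267.8 236.7] 0.79 329 257 276 229 248
parts_box side [288.5 200.5] 0.49 [0.4317 0.1423 0.    ]
dosing_bottle top [345.2 193.8] 0.54 [ 0.5225 -0.0274  0.    ]
dosing_bottle top [272.1 137.2] 0.37 [0.6479 0.1281 0.    ]
  sil [346.  195.1] 0.44 81 344 353 189 199
dosing_bottle side [340.7 244.1] 0.49 [ 0.5158 -0.0455  0.    ]
narrow_die top [372.1 244.9] 0.55 [ 0.4131 -0.082   0.    ]
narrow_die top [390.8 255.8] 0.46 [ 0.3897 -0.1208  0.    ]
narrow_die top [345.5 241.4] 0.44 [ 0.4212 -0.026   0.    ]
  sil [382.3 271.2] 0.51 99 377 387 269 279
narrow_die side [252.9 265.4] 0.67 [ 0.3527 -0.0918 -0.    ]
narrow_die side [275.  278.3] 0.61 [ 0.389  -0.1333 -0.    ]
narrow_die side [284.3 260.5] 0.57 [ 0.4077 -0.0844  0.    ]
loupe top [225.9 199. ] 0.69 [0.5149 0.227
[... 1401 characters left out ...]
.5394 0.0654 0.    ]
tray_three top [275.4 138.3] 0.93 [0.6454 0.1209 0.    ]
tray_three top [301.6 189.4] 0.39 [0.5333 0.0656 0.    ]
  sil [275.9 136.6] 0.57 2764 228 322 121 152
   ((274.99029541015625, 136.35621643066406), (30.58739471435547, 94.01950073242188), 89.13194274902344)
  sil [222.8 198.4] 0.36 268 216 234 188 205
   ((225.0, 196.5), (17.0, 18.0), 90.0)
tray_three side [390.  198.8] 0.76 [0.6574 0.1217 0.    ]
tray_two top [421.7 214.9] 0.81 [ 0.4751 -0.189   0.    ]
  sil [421.1 213.2] 0.89 1930 387 453 196 232
   ((420.0095520019531, 213.92115783691406), (66.4830322265625, 31.136613845825195), 6.842772960662842)
tray_two side [334.6 296.2] 0.61 [ 0.4802 -0.1918  0.    ]
1.75
```

View pics/topz.png

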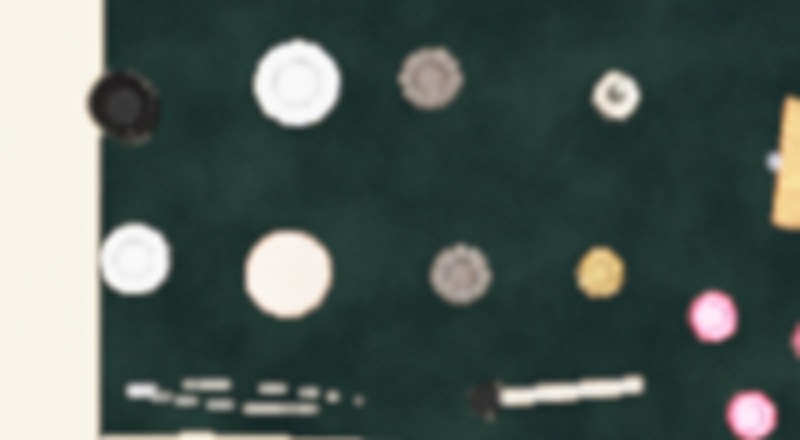

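View pics/sidez.png

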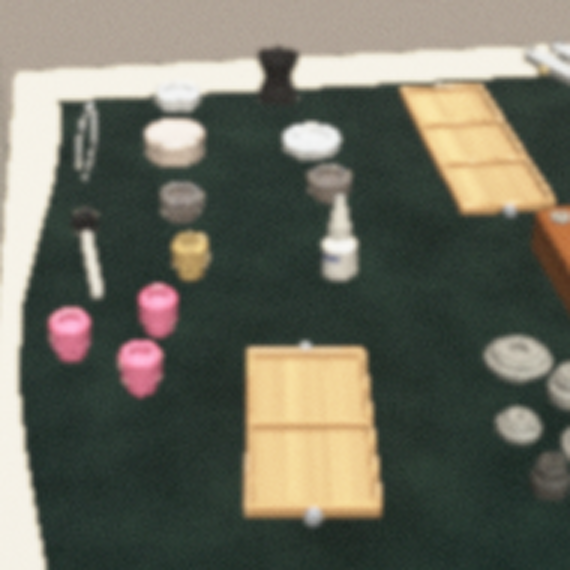

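```bash
cat > meas.py <<'E'
from h import *
from scipy.optimize import least_squares
def hull(m,x,y,prof,yaw=None):
    P=[]
    for r,z in prof:
        for a in np.linspace(0,2*np.pi,24,endpoint=False):P.append(proj(m,[x+r*np.cos(a),y+r*np.sin(a),z]))
    return cv2.convexHull(np.array(P,np.float32))
def cen(h):
    M=cv2.moments(h);return np.array([M['m10'],M['m01']])/M['m00']
def locate(m,c,prof,guess):
    return least_squares(lambda p:cen(hull(m,p[0],p[1],prof))-c,guess).x
PROF={'wide_die':[(.021,0),(.021,.012)],'parts_box':[(.021,0),(.021,.02)],'dosing_bottle':[(.0105,0),(.0105,.026),(.002,.056)],'narrow_die':[(.011,0),(.011,.026)],'loupe':[(.0175,0),(.0175,.039)]}
E
python3 - <<'E'
from meas import *
im=cv2.imread("pics/top0.png").astype(int);B,G,R=im[:,:,0],im[:,:,1],im[:,:,2]
m=env.camera_model("top")
fg=((R>G+5)|(R>75)).astype(np.uint8)
n,l,st,ce=cv2.connectedComponentsWithStats(fg[175:265,221:400].copy())
for i in range(1,n):
    if 30<st[i,4]<900:print(st[i]+[221,175,0,0,0],np.round(ce[i]+[221,175],2))
for nm,uv in [('wide_die',(269,190)),('parts_box',(267,238)),('dosing_bottle',(349,194)),('narrow_die',(345,238))]:
    i=l[uv[1]-175,uv[0]-221]; 
    # intensity weighted fractional? plain
    c=ce[i]+[221,175]
    g=onz("top",c,.01,m)[:2];p=locate(m,c,PROF[nm],g)
    print(nm,np.round(c,1),np.round(p,4),'areaexp',cv2.contourArea(hull(m,*p,PROF[nm])),st[i,4])
g=np.array([.515,.227]);
for c in [(225.0,196.5)]:print('loupe',locate(m,np.array(c),PROF['loupe'],g))
print(env.camera_model("top")['origin'])
# trays
y=((R>150)&(R-B>60)).astype(np.uint8)
n,l,st,ce=cv2.connectedComponentsWithStats(y)
for i in range(1,n):
    if st[i,4]>500 and st[i,0]>200:
        ys,xs=np.nonzero(l==i);rc=cv2.minAreaRect(np.c_[xs,ys].astype(np.float32));b=cv2.boxPoints(rc)
        w=np.array([onz("top",q,.006,m)[:2] for q in b]);c=w.mean(0)
        e=[w[1]-w[0],w[2]-w[1]];L=max(e,key=np.linalg.norm);print(st[i],'c',np.round(c,4),'L',[np.linalg.norm(k).round(4) for k in e],'ang',np.degrees(np.arctan2(L[1],L[0])))
# wrist tip check
m=env.camera_model("wrist");s=env.observe()
for z in(-.015,-.01,-.005,0,.008):
  print(z,[np.round(proj(m,s['ee_pos']+s['tool_rot']@np.array([x,y,z])),0) for x in(-.011,.011) for y in(-.0425,.0425)])
E
```

```text
[258 179  23  23 405] [268.86 190.32]
[294 182  17  16 204] [302.19 189.05]
[343 187  13  13 127] [348.66 193.35]
[386 194  14  35 391] [393.73 211.31]
[221 225  17  19 271] [228.65 234.22]
[256 227  23  23 423] [266.71 237.9 ]
[302 231  16  15 188] [309.55 238.08]
[339 231  12  14 135] [344.56 237.73]
[366 242  14  14 151] [372.76 248.73]
[392 248   8  14  83] [396.33 254.57]
wide_die [268.9 190.3] [0.5314 0.1348] areaexp 319.46456354041584 405
parts_box [266.7 237.9] [0.4305 0.1392] areaexp 333.5948258959688 423
dosing_bottle [348.7 193.3] [ 0.5216 -0.0338] areaexp 93.9277044904884 127
narrow_die [344.6 237.7] [ 0.4285 -0.0232] areaexp 95.43593138223514 135
loupe [0.51767544 0.22505797]
[0.39376404 0.03750434 1.03854448]
[ 340   59  136   73 4851] c [ 0.7364 -0.1665] L [np.float64(0.2951), np.float64(0.1608)] ang -90.79278861852121
[ 230  120   91   33 2824] c [0.6495 0.1213] L [np.float64(0.1948), np.float64(0.0691)] ang -90.04180645404911
[ 388  195   65   38 1999] c [ 0.4779 -0.1849] L [np.float64(0.0684), np.float64(0.1332)] ang -97.56820726982399
-0.015 [array([225., 299.]), array([409., 299.]), array([221., 256.]), array([413., 256.])]
-0.01 [array([228., 293.]), array([406., 293.]), array([224., 251.]), array([410., 251.])]
-0.005 [array([231., 287.]), array([403., 287.]), array([227., 246.]), array([407., 246.])]
0 [array([234., 282.]), array([401., 281.]), array([230., 242.]), array([404., 242.])]
0.008 [array([238., 273.]), array([397., 273.]), array([235., 236.]), array([400., 235.])]
```

Run:
```python
import cv2
a=cv2.imread("pics/wrist0.png");cv2.imwrite("pics/wz.png",cv2.resize(a[230:400,130:510],None,fx=2,fy=2))
```

```text
(no output)
```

View pics/wz.png

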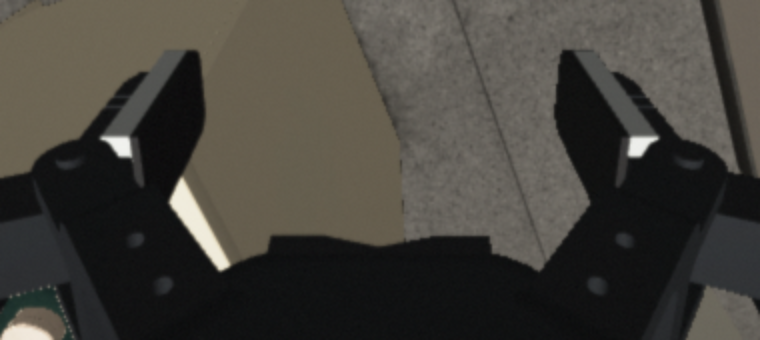

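Candidates: the wide, bright thing with a recess at (269,190) is wide_die. The look-alikes are spare_34 at (229,234), smaller, and the pale, smooth parts_box at (267,238). The brass narrow_die is at (345,238) and the pink ones at (373,249), (400,255) and (383,273) are left alone. The bottle is at (349,194) and the loupe at (226,197). The crops agree with these choices.

Request:
step_arm(series=[{"dx": -0.452,"dy": -0.24,"dz": 0.119,"az": 69.9,"hand": 0.0},{"dx": -0.452,"dy": -0.24,"dz": 0.119,"az": 69.9,"hand": 0.0},{"dx": -0.452,"dy": -0.24,"dz": 0.119,"az": 69.9,"hand": 0.0},{"dx": -0.452,"dy": -0.24,"dz": 0.119,"az": 69.9,"hand": 0.0},{"dx": -0.452,"dy": -0.24,"dz": 0.119,"az": 69.9,"hand": 0.0},{"dx": -0.452,"dy": -0.24,"dz": 0.119,"az": 69.9,"hand": 0.0},{"dx": -0.452,"dy": -0.24,"dz": 0.119,"az": 69.9,"hand": 0.0},{"dx": -0.452,"dy": -0.24,"dz": 0.119,"az": 69.9,"hand": 0.0},{"dx": -0.452,"dy": -0.24,"dz": 0.119,"az": 69.9,"hand": 0.0},{"dx": -0.452,"dy": -0.24,"dz": 0.119,"az": 69.9,"hand": 0.0},{"dx": -0.452,"dy": -0.24,"dz": 0.119,"az": 69.9,"hand": 0.0},{"dx": -0.452,"dy": -0.24,"dz": 0.119,"az": 69.9,"hand": 0.0}], squeeze=40)

```text
invalid input at $.series[0]: expected keys ax, ay, az, dx, dy, dz, hand
```

Request:
step_arm(series=[{"dx": -0.452,"dy": -0.24,"dz": 0.119,"ax": 0,"ay": 0,"az": 69.9,"hand": 0.0},{"dx": -0.452,"dy": -0.24,"dz": 0.119,"ax": 0,"ay": 0,"az": 69.9,"hand": 0.0},{"dx": -0.452,"dy": -0.24,"dz": 0.119,"ax": 0,"ay": 0,"az": 69.9,"hand": 0.0},{"dx": -0.452,"dy": -0.24,"dz": 0.119,"ax": 0,"ay": 0,"az": 69.9,"hand": 0.0},{"dx": -0.452,"dy": -0.24,"dz": 0.119,"ax": 0,"ay": 0,"az": 69.9,"hand": 0.0},{"dx": -0.452,"dy": -0.24,"dz": 0.119,"ax": 0,"ay": 0,"az": 69.9,"hand": 0.0},{"dx": -0.452,"dy": -0.24,"dz": 0.119,"ax": 0,"ay": 0,"az": 69.9,"hand": 0.0},{"dx": -0.452,"dy": -0.24,"dz": 0.119,"ax": 0,"ay": 0,"az": 69.9,"hand": 0.0},{"dx": -0.452,"dy": -0.24,"dz": 0.119,"ax": 0,"ay": 0,"az": 69.9,"hand": 0.0},{"dx": -0.452,"dy": -0.24,"dz": 0.119,"ax": 0,"ay": 0,"az": 69.9,"hand": 0.0},{"dx": -0.452,"dy": -0.24,"dz": 0.119,"ax": 0,"ay": 0,"az": 69.9,"hand": 0.0},{"dx": -0.452,"dy": -0.24,"dz": 0.119,"ax": 0,"ay": 0,"az": 69.9,"hand": 0.0}], squeeze=40)

```text
time_s: 2.75
ee_pos: [0.5156, 0.1524, 0.1258]
tool_rot: [[0.001, 1.0, 0.001], [1.0, -0.001, 0.0], [0.0, 0.001, -1.0]]
contact_force: [1.4, 1.1, -0.4]
opening: 0.0426
```

```bash
cat > look.py <<'E'
from h import *
import sys
s=env.observe();m=env.camera_model("wrist");im=env.get_image("wrist")
cv2.imwrite(f"pics/{sys.argv[1]}.png",im[:,:,::-1]);print(s['time_s'],s['ee_pos'].round(4),s['opening'],s['contact_force'].round(1))
for a in sys.argv[2:]:
    n,z=a.split(':')
    for f in(env.spot_point,):
        for r in f(n,"wrist")[:3]:print(n,np.round(r['uv'],1),round(r['confidence'],2),onz("wrist",r['uv'],float(z),m).round(4))
for z in(-.01,-.005,0,.008):
  print(z,[np.round(proj(m,s['ee_pos']+s['tool_rot']@np.array([x,y,z])),0) for x in(-.011,.011) for y in(-s['opening']/2,s['opening']/2)])
print(env.observe()['ee_pos'])
E
python3 look.py w1 wide_die:0 parts_box:0 loupe:0
```

```text
2.75 [0.5156 0.1524 0.1258] 0.04255915985744592 [ 1.4  1.1 -0.4]
wide_die [320.6 115.7] 0.43 [0.5191 0.2229 0.    ]
parts_box [224.5 210.8] 0.89 [0.4314 0.1397 0.    ]
parts_box [229.4 123.6] 0.58 [0.4427 0.2167 0.    ]
loupe [320.2 115. ] 0.63 [0.5187 0.2235 0.    ]
-0.01 [array([271., 297.]), array([359., 297.]), array([268., 256.]), array([361., 256.])]
-0.005 [array([272., 291.]), array([358., 291.]), array([270., 251.]), array([360., 251.])]
0 [array([274., 286.]), array([357., 286.]), array([272., 246.]), array([358., 246.])]
0.008 [array([276., 277.]), array([355., 277.]), array([274., 240.]), array([357., 240.])]
[0.51476453 0.15313345 0.12546106]
```

View pics/w1.png

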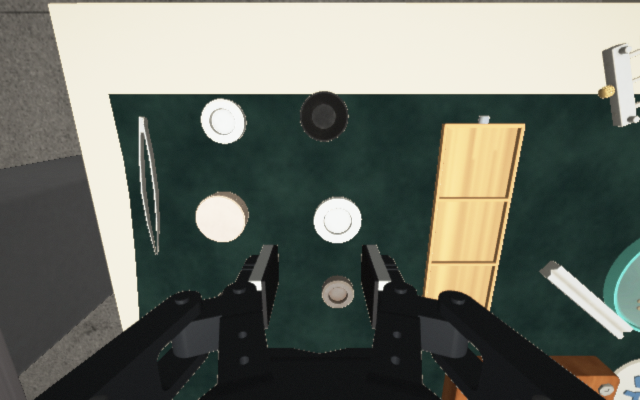

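```bash
cat > wfit.py <<'E'
from meas import *
def blob(im,uv,dark=False):
    im=im.astype(int);V=im.max(2)
    B,G,R=im[:,:,0],im[:,:,1],im[:,:,2]
    fg=((R>G+8)|(R>90)).astype(np.uint8) if not dark else ((V<35)|((abs(R-G)<6)&(V<60))).astype(np.uint8)
    n,l,st,ce=cv2.connectedComponentsWithStats(fg);i=l[uv[1],uv[0]];return ce[i],st[i]
E
python3 - <<'E'
from wfit import *
im=cv2.imread("pics/w1.png");m=env.camera_model("wrist")
m['origin']=m['origin']  # arm settled
s=env.observe();print(s['time_s'],s['ee_pos'])
for n,uv,g in[('wide_die',(337,219),(.53,.136)),('parts_box',(221,217),(.43,.14)),('loupe',(324,100),(.517,.225))]:
    c,st=blob(im,uv,n=='loupe');p=locate(m,c,PROF[n],g);print(n,c.round(1),st,cv2.contourArea(hull(m,*p,PROF[n])),p.round(4))
E
```

```text
2.95 [0.51476453 0.15313345 0.12546106]
wide_die [337.1 219.6] [ 313  196   49   47 1797] 1818.4956718883477 [0.5326 0.134 ]
parts_box [221.5 216.5] [ 195  191   54   52 2138] 2176.2007150683785 [0.4313 0.139 ]
loupe [323.4 116. ] [ 300   92   48   50 1748] 1978.4997739074752 [0.52   0.2237]
```

Request:
step_arm(series=[{"dx": -0.019,"dy": 0.0175,"dz": 0.0,"ax": 0,"ay": 0,"az": 0,"hand": -0.5},{"dx": -0.019,"dy": 0.0175,"dz": 0.03,"ax": 0,"ay": 0,"az": 0,"hand": -0.5},{"dx": -0.019,"dy": 0.0175,"dz": 0.06,"ax": 0,"ay": 0,"az": 0,"hand": -0.5},{"dx": -0.019,"dy": 0.0175,"dz": 0.085,"ax": 0,"ay": 0,"az": 0,"hand": -0.5},{"dx": -0.019,"dy": 0.0175,"dz": 0.1,"ax": 0,"ay": 0,"az": 0,"hand": -0.5},{"dx": -0.019,"dy": 0.0175,"dz": 0.1,"ax": 0,"ay": 0,"az": 0,"hand": -0.5},{"dx": -0.019,"dy": 0.0175,"dz": 0.1,"ax": 0,"ay": 0,"az": 0,"hand": -0.5},{"dx": -0.019,"dy": 0.0175,"dz": 0.1,"ax": 0,"ay": 0,"az": 0,"hand": -0.5}])

```text
time_s: 3.62
ee_pos: [0.5323, 0.136, 0.0274]
tool_rot: [[-0.001, 1.0, 0.002], [1.0, 0.001, 0.0], [0.0, 0.002, -1.0]]
contact_force: [0.5, 0.1, -0.2]
opening: 0.0639
```

```bash
python3 look.py w2
```

```text
3.6167 [0.5323 0.136  0.0274] 0.06390794845917598 [ 0.5  0.1 -0.2]
-0.01 [array([249., 297.]), array([382., 297.]), array([245., 256.]), array([384., 256.])]
-0.005 [array([251., 291.]), array([380., 291.]), array([248., 251.]), array([382., 251.])]
0 [array([253., 286.]), array([378., 286.]), array([250., 246.]), array([380., 246.])]
0.008 [array([256., 277.]), array([375., 277.]), array([253., 240.]), array([377., 240.])]
[0.5326227  0.13588716 0.02766226]
```

View pics/w2.png

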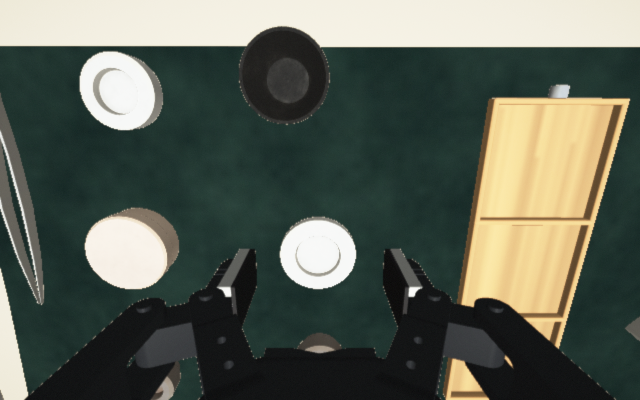

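Request:
step_arm(series=[{"dx": -0.002,"dy": 0.0,"dz": 0.015,"ax": 0,"ay": 0,"az": 0,"hand": -0.5},{"dx": -0.002,"dy": 0.0,"dz": 0.015,"ax": 0,"ay": 0,"az": 0,"hand": -0.5},{"dx": -0.002,"dy": 0.0,"dz": 0.015,"ax": 0,"ay": 0,"az": 0,"hand": -0.5},{"dx": -0.002,"dy": 0.0,"dz": 0.015,"ax": 0,"ay": 0,"az": 0,"hand": 0.3},{"dx": -0.002,"dy": 0.0,"dz": 0.015,"ax": 0,"ay": 0,"az": 0,"hand": 0.3},{"dx": -0.002,"dy": 0.0,"dz": 0.015,"ax": 0,"ay": 0,"az": 0,"hand": 0.3},{"dx": -0.002,"dy": 0.0,"dz": 0.015,"ax": 0,"ay": 0,"az": 0,"hand": 0.3},{"dx": -0.002,"dy": 0.0,"dz": 0.015,"ax": 0,"ay": 0,"az": 0,"hand": 0.3},{"dx": -0.002,"dy": 0.0,"dz": 0.015,"ax": 0,"ay": 0,"az": 0,"hand": 0.3}])

```text
time_s: 4.42
ee_pos: [0.5325, 0.1333, 0.0124]
tool_rot: [[-0.0, 1.0, 0.002], [1.0, 0.0, 0.0], [0.0, 0.002, -1.0]]
contact_force: [-0.7, -0.2, 7.8]
opening: 0.0395
```

```bash
python3 look.py w3
```

```text
4.4167 [0.5325 0.1333 0.0124] 0.03952993521190702 [-0.7 -0.2  7.8]
-0.01 [array([274., 297.]), array([356., 297.]), array([272., 256.]), array([358., 256.])]
-0.005 [array([275., 291.]), array([355., 291.]), array([273., 251.]), array([357., 251.])]
0 [array([277., 286.]), array([354., 286.]), array([275., 246.]), array([355., 246.])]
0.008 [array([279., 277.]), array([352., 277.]), array([277., 240.]), array([354., 240.])]
[0.53244271 0.13335056 0.01234917]
```

View pics/w3.png

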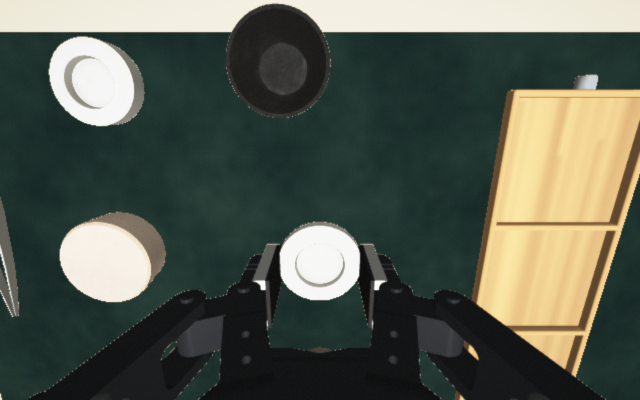

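Request:
step_arm(series=[{"dx": 0,"dy": 0.0,"dz": 0.0,"ax": 0,"ay": 0,"az": 0,"hand": 0.3},{"dx": 0,"dy": 0.0,"dz": 0.0,"ax": 0,"ay": 0,"az": 0,"hand": 0.3},{"dx": 0,"dy": 0.0,"dz": -0.005,"ax": 0,"ay": 0,"az": 0,"hand": 0.3},{"dx": 0,"dy": 0.0,"dz": -0.01,"ax": 0,"ay": 0,"az": 0,"hand": 0.3},{"dx": 0,"dy": 0.0,"dz": -0.015,"ax": 0,"ay": 0,"az": 0,"hand": 0.3},{"dx": 0,"dy": 0.0,"dz": -0.02,"ax": 0,"ay": 0,"az": 0,"hand": 0.3},{"dx": 0,"dy": 0.0,"dz": -0.02,"ax": 0,"ay": 0,"az": 0,"hand": 0.3}])

```text
time_s: 5.05
ee_pos: [0.5326, 0.1333, 0.0323]
tool_rot: [[-0.0, 1.0, 0.002], [1.0, 0.0, 0.0], [0.0, 0.002, -1.0]]
contact_force: [0.5, -0.1, -0.1]
opening: 0.0393
```

```bash
python3 look.py w4
```

```text
5.05 [0.5326 0.1333 0.0323] 0.039286687192780084 [ 0.5 -0.1 -0.1]
-0.01 [array([274., 297.]), array([356., 297.]), array([272., 256.]), array([358., 256.])]
-0.005 [array([276., 291.]), array([355., 291.]), array([274., 251.]), array([356., 251.])]
0 [array([277., 286.]), array([354., 286.]), array([275., 246.]), array([355., 246.])]
0.008 [array([279., 277.]), array([352., 277.]), array([277., 240.]), array([353., 240.])]
[0.53237393 0.13324161 0.03174844]
```

View pics/w4.png

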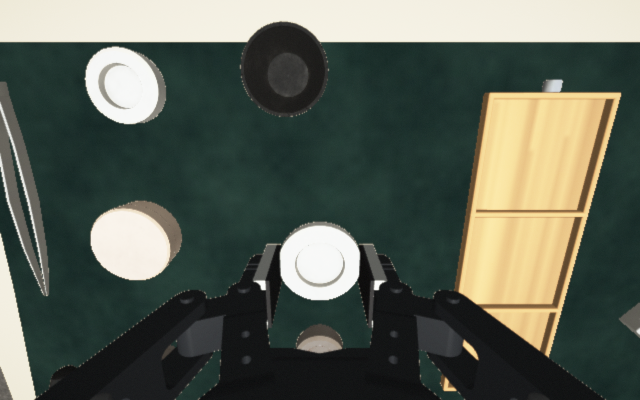

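Run:
```python
from h import *
im=env.get_image("top")
m=env.camera_model("wrist");print(env.observe()['ee_pos'])
for uv in[(486,93),(621,93),(473,212),(580,214),(455,307),(556,309)]:print(uv,onz("wrist",uv,.008,m).round(4))
cv2.imwrite("pics/t1.png",cv2.resize(im[110:165,215:335,::-1],None,fx=6,fy=6,interpolation=cv2.INTER_CUBIC))
mt=env.camera_model("top")
for p in[(.65,.1213),(.65,.1843),(.65,.0583)]:print(p,(proj(mt,[*p,.008])-[215,110])*6)
```

```text
[0.53210076 0.13322636 0.03132653]
(486, 93) [0.6169 0.2162 0.008 ]
(621, 93) [0.6839 0.2161 0.008 ]
(473, 212) [0.6196 0.1539 0.008 ]
(580, 214) [0.6795 0.1526 0.008 ]
(455, 307) [0.6177 0.0922 0.008 ]
(556, 309) [0.6803 0.0906 0.008 ]
(0.65, 0.1213) [359.505689  151.9238828]
(0.65, 0.1843) [183.25277274 154.31802634]
(0.65, 0.0583) [535.72455915 149.53020172]
```

View pics/t1.png

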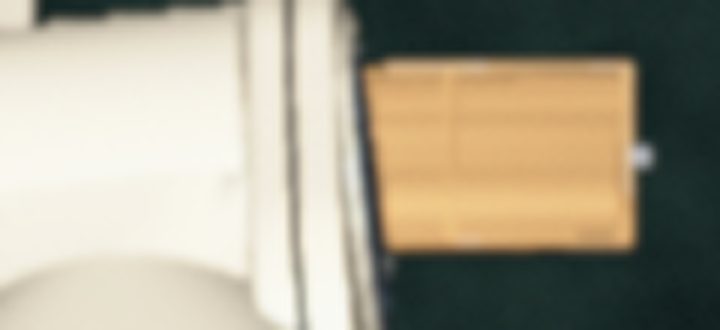

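Request:
step_arm(series=[{"dx": 0,"dy": 0.0,"dz": -0.03,"ax": 0,"ay": 0,"az": 0,"hand": 0.3},{"dx": 0.013,"dy": 0.03,"dz": -0.03,"ax": 0,"ay": 0,"az": 0,"hand": 0.3},{"dx": 0.026,"dy": 0.06,"dz": -0.03,"ax": 0,"ay": 0,"az": 0,"hand": 0.3},{"dx": 0.039,"dy": 0.09,"dz": -0.03,"ax": 0,"ay": 0,"az": 0,"hand": 0.3},{"dx": 0.0513,"dy": 0.118,"dz": -0.03,"ax": 0,"ay": 0,"az": 0,"hand": 0.3},{"dx": 0.0513,"dy": 0.118,"dz": -0.03,"ax": 0,"ay": 0,"az": 0,"hand": 0.3},{"dx": 0.0513,"dy": 0.118,"dz": -0.01,"ax": 0,"ay": 0,"az": 0,"hand": 0.3},{"dx": 0.0513,"dy": 0.118,"dz": 0.005,"ax": 0,"ay": 0,"az": 0,"hand": 0.3},{"dx": 0.0513,"dy": 0.118,"dz": 0.007,"ax": 0,"ay": 0,"az": 0,"hand": 0.3},{"dx": 0.0513,"dy": 0.118,"dz": 0.007,"ax": 0,"ay": 0,"az": 0,"hand": 0.3},{"dx": 0.0513,"dy": 0.118,"dz": 0.007,"ax": 0,"ay": 0,"az": 0,"hand": 0.3}])

```text
time_s: 6.07
ee_pos: [0.65, 0.1845, 0.0245]
tool_rot: [[0.0, 1.0, 0.0], [1.0, -0.0, -0.0], [-0.0, 0.0, -1.0]]
contact_force: [0.3, -1.0, -0.4]
opening: 0.0395
```

```bash
python3 look.py w5
```

```text
6.0667 [0.65   0.1845 0.0245] 0.03948868172333638 [ 0.3 -1.  -0.4]
-0.01 [array([274., 297.]), array([356., 297.]), array([272., 256.]), array([358., 256.])]
-0.005 [array([275., 291.]), array([355., 291.]), array([273., 251.]), array([357., 251.])]
0 [array([277., 286.]), array([354., 286.]), array([275., 246.]), array([355., 246.])]
0.008 [array([279., 277.]), array([352., 277.]), array([277., 240.]), array([354., 240.])]
[0.65033503 0.18449237 0.02497085]
```

View pics/w5.png

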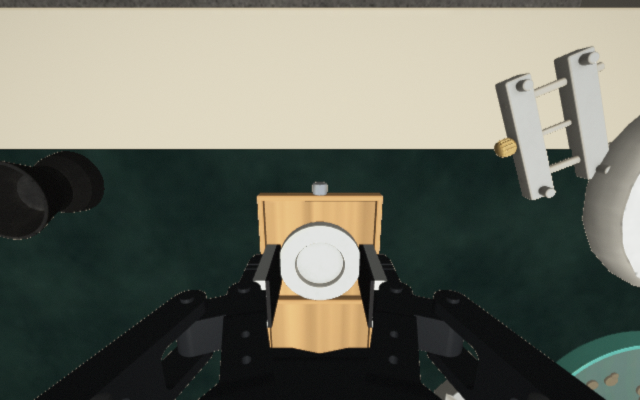

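Request:
step_arm(series=[{"dx": 0,"dy": 0.0,"dz": 0.006,"ax": 0,"ay": 0,"az": 0,"hand": 0.3},{"dx": 0,"dy": 0.0,"dz": 0.0085,"ax": 0,"ay": 0,"az": 0,"hand": 0.3},{"dx": 0,"dy": 0.0,"dz": 0.0093,"ax": 0,"ay": 0,"az": 0,"hand": 0.3},{"dx": 0,"dy": 0.0,"dz": 0.0093,"ax": 0,"ay": 0,"az": 0,"hand": 0.3},{"dx": 0,"dy": 0.0,"dz": 0.0093,"ax": 0,"ay": 0,"az": 0,"hand": 0.3}])

```text
time_s: 6.53
ee_pos: [0.6502, 0.1845, 0.0154]
tool_rot: [[0.0, 1.0, 0.001], [1.0, -0.0, 0.0], [0.0, 0.001, -1.0]]
contact_force: [-1.6, -0.2, 5.2]
opening: 0.0397
```

Request:
step_arm(series=[{"dx": 0,"dy": 0.0,"dz": 0,"ax": 0,"ay": 0,"az": 0,"hand": -0.25},{"dx": 0,"dy": 0.0,"dz": 0,"ax": 0,"ay": 0,"az": 0,"hand": -0.25},{"dx": 0,"dy": 0.0,"dz": 0,"ax": 0,"ay": 0,"az": 0,"hand": -0.25},{"dx": 0,"dy": 0.0,"dz": 0,"ax": 0,"ay": 0,"az": 0,"hand": -0.25},{"dx": 0,"dy": 0.0,"dz": -0.02,"ax": 0,"ay": 0,"az": 0,"hand": -0.25},{"dx": 0,"dy": 0.0,"dz": -0.05,"ax": 0,"ay": 0,"az": 0,"hand": -0.5},{"dx": 0,"dy": 0.0,"dz": -0.07,"ax": 0,"ay": 0,"az": 0,"hand": -0.5},{"dx": 0,"dy": 0.0,"dz": -0.07,"ax": 0,"ay": 0,"az": 0,"hand": -0.5}])

```text
time_s: 7.2
ee_pos: [0.652, 0.1849, 0.0894]
tool_rot: [[-0.0, 1.0, 0.007], [1.0, 0.0, 0.001], [0.001, 0.007, -1.0]]
contact_force: [0.4, -0.1, -0.6]
opening: 0.0639
```

```bash
python3 look.py w6
```

```text
7.2 [0.652  0.1849 0.0894] 0.06388130861240256 [ 0.4 -0.1 -0.6]
-0.01 [array([249., 297.]), array([382., 297.]), array([245., 256.]), array([384., 256.])]
-0.005 [array([251., 291.]), array([380., 291.]), array([248., 251.]), array([382., 251.])]
0 [array([253., 286.]), array([378., 286.]), array([250., 246.]), array([380., 246.])]
0.008 [array([256., 277.]), array([375., 277.]), array([253., 240.]), array([377., 240.])]
[0.65124222 0.18474903 0.08715001]
```

View pics/w6.png

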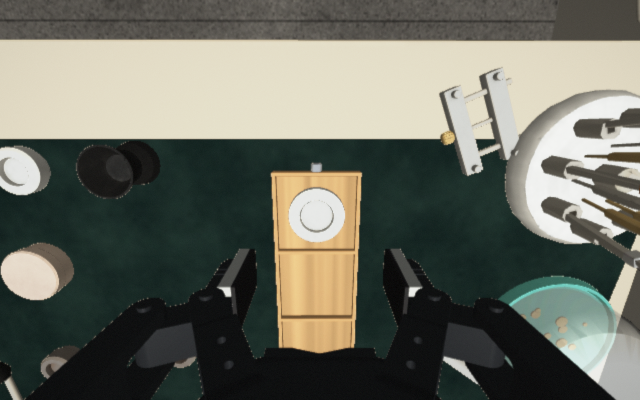

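Request:
step_arm(series=[{"dx": -0.008,"dy": -0.038,"dz": 0,"ax": 0,"ay": 0,"az": 0,"hand": -0.5},{"dx": -0.016,"dy": -0.076,"dz": 0,"ax": 0,"ay": 0,"az": 0,"hand": -0.5},{"dx": -0.024,"dy": -0.114,"dz": 0,"ax": 0,"ay": 0,"az": 0,"hand": -0.5},{"dx": -0.032,"dy": -0.152,"dz": 0,"ax": 0,"ay": 0,"az": 0,"hand": -0.5},{"dx": -0.04,"dy": -0.19,"dz": 0,"ax": 0,"ay": 0,"az": 0,"hand": -0.5},{"dx": -0.046,"dy": -0.22,"dz": 0,"ax": 0,"ay": 0,"az": 0,"hand": -0.5},{"dx": -0.046,"dy": -0.22,"dz": 0.0,"ax": 0,"ay": 0,"az": 0,"hand": -0.5},{"dx": -0.046,"dy": -0.22,"dz": 0.02,"ax": 0,"ay": 0,"az": 0,"hand": -0.5},{"dx": -0.046,"dy": -0.22,"dz": 0.04,"ax": 0,"ay": 0,"az": 0,"hand": -0.5},{"dx": -0.046,"dy": -0.22,"dz": 0.05,"ax": 0,"ay": 0,"az": 0,"hand": -0.5},{"dx": -0.046,"dy": -0.22,"dz": 0.05,"ax": 0,"ay": 0,"az": 0,"hand": -0.5},{"dx": -0.046,"dy": -0.22,"dz": 0.05,"ax": 0,"ay": 0,"az": 0,"hand": -0.5}])

```text
time_s: 8.25
ee_pos: [0.4295, 0.1385, 0.0341]
tool_rot: [[-0.0, 1.0, -0.002], [1.0, 0.0, -0.0], [-0.0, -0.002, -1.0]]
contact_force: [-0.5, 0.5, 1.0]
opening: 0.0639
```

```bash
python3 look.py w7
python3 - <<'E'
from wfit import *
im=cv2.imread("pics/w7.png");m=env.camera_model("wrist");print(env.observe()['ee_pos'])
c,st=blob(im,(318,245));print(c,st,locate(m,c,PROF['parts_box'],(.431,.139)))
E
```

```text
8.25 [0.4295 0.1385 0.0341] 0.06394042673189601 [-0.5  0.5  1. ]
-0.01 [array([248., 297.]), array([382., 297.]), array([245., 256.]), array([385., 256.])]
-0.005 [array([251., 291.]), array([380., 291.]), array([248., 251.]), array([382., 251.])]
0 [array([253., 286.]), array([378., 285.]), array([250., 246.]), array([380., 246.])]
0.008 [array([256., 277.]), array([375., 277.]), array([253., 240.]), array([377., 239.])]
[0.4299902  0.13850476 0.03467834]
[0.4299902  0.13850476 0.03467834]
[321.52434457 247.95214315] [ 283  209   79   78 4806] [0.43332308 0.13773721]
```

View pics/w7.png

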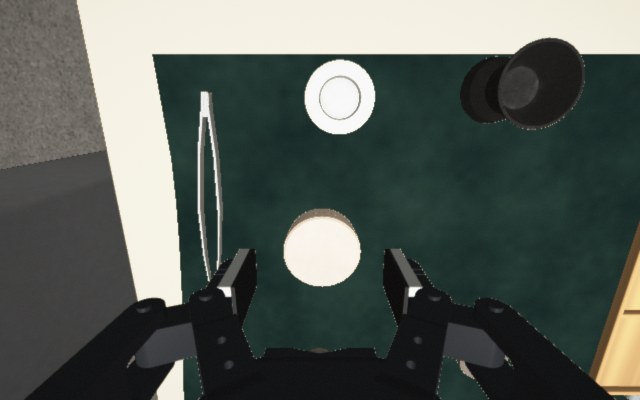

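Request:
step_arm(series=[{"dx": -0.0005,"dy": 0.002,"dz": 0.01,"ax": 0,"ay": 0,"az": 0,"hand": -0.5},{"dx": -0.0005,"dy": 0.002,"dz": 0.0187,"ax": 0,"ay": 0,"az": 0,"hand": -0.5},{"dx": -0.0005,"dy": 0.002,"dz": 0.0187,"ax": 0,"ay": 0,"az": 0,"hand": -0.5},{"dx": -0.0005,"dy": 0.002,"dz": 0.0187,"ax": 0,"ay": 0,"az": 0,"hand": 0.3},{"dx": -0.0005,"dy": 0.002,"dz": 0.0187,"ax": 0,"ay": 0,"az": 0,"hand": 0.3},{"dx": -0.0005,"dy": 0.002,"dz": 0.0187,"ax": 0,"ay": 0,"az": 0,"hand": 0.3},{"dx": -0.0005,"dy": 0.002,"dz": 0.0187,"ax": 0,"ay": 0,"az": 0,"hand": 0.3},{"dx": -0.0005,"dy": 0.002,"dz": 0.0187,"ax": 0,"ay": 0,"az": 0,"hand": 0.3},{"dx": -0.0005,"dy": 0.002,"dz": 0.0187,"ax": 0,"ay": 0,"az": 0,"hand": 0.3}])

```text
time_s: 9.05
ee_pos: [0.432, 0.138, 0.0168]
tool_rot: [[-0.0, 1.0, 0.001], [1.0, 0.0, 0.0], [0.0, 0.001, -1.0]]
contact_force: [-2.1, -0.4, 5.7]
opening: 0.0392
```

Request:
step_arm(series=[{"dx": 0,"dy": 0.0,"dz": -0.015,"ax": 0,"ay": 0,"az": 0,"hand": 0.3},{"dx": 0,"dy": 0.0,"dz": -0.035,"ax": 0,"ay": 0,"az": 0,"hand": 0.3},{"dx": -0.003,"dy": 0.037,"dz": -0.045,"ax": 0,"ay": 0,"az": 0,"hand": 0.3},{"dx": -0.006,"dy": 0.074,"dz": -0.05,"ax": 0,"ay": 0,"az": 0,"hand": 0.3},{"dx": -0.009,"dy": 0.111,"dz": -0.05,"ax": 0,"ay": 0,"az": 0,"hand": 0.3},{"dx": -0.012,"dy": 0.148,"dz": -0.05,"ax": 0,"ay": 0,"az": 0,"hand": 0.3},{"dx": -0.015,"dy": 0.185,"dz": -0.05,"ax": 0,"ay": 0,"az": 0,"hand": 0.3},{"dx": -0.0165,"dy": 0.218,"dz": -0.05,"ax": 0,"ay": 0,"az": 0,"hand": 0.3},{"dx": -0.0165,"dy": 0.218,"dz": -0.035,"ax": 0,"ay": 0,"az": 0,"hand": 0.3},{"dx": -0.0165,"dy": 0.218,"dz": -0.02,"ax": 0,"ay": 0,"az": 0,"hand": 0.3},{"dx": -0.0165,"dy": 0.218,"dz": -0.012,"ax": 0,"ay": 0,"az": 0,"hand": 0.3},{"dx": -0.0165,"dy": 0.218,"dz": -0.012,"ax": 0,"ay": 0,"az": 0,"hand": 0.3}])

```text
time_s: 10.05
ee_pos: [0.6487, 0.1214, 0.0261]
tool_rot: [[-0.0, 1.0, -0.004], [1.0, 0.0, -0.0], [-0.0, -0.004, -1.0]]
contact_force: [-1.0, -0.7, -0.4]
opening: 0.0389
```

```bash
python3 look.py w8
```

```text
10.05 [0.6487 0.1214 0.0261] 0.03893135264424182 [-1.  -0.7 -0.4]
-0.01 [array([275., 297.]), array([356., 297.]), array([272., 256.]), array([357., 256.])]
-0.005 [array([276., 291.]), array([354., 291.]), array([274., 251.]), array([356., 251.])]
0 [array([277., 286.]), array([353., 286.]), array([275., 246.]), array([355., 246.])]
0.008 [array([279., 277.]), array([352., 277.]), array([278., 240.]), array([353., 240.])]
[0.64916614 0.12152301 0.02744066]
```

View pics/w8.png

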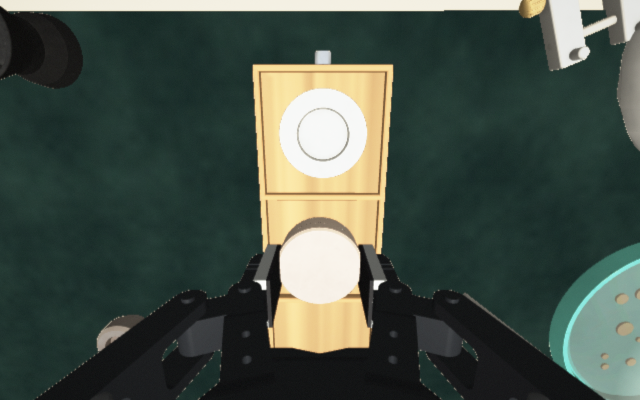

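Request:
step_arm(series=[{"dx": 0,"dy": 0.0005,"dz": 0.006,"ax": 0,"ay": 0,"az": 0,"hand": 0.3},{"dx": 0,"dy": 0.0005,"dz": 0.008,"ax": 0,"ay": 0,"az": 0,"hand": 0.3},{"dx": 0,"dy": 0.0005,"dz": 0.0087,"ax": 0,"ay": 0,"az": 0,"hand": 0.3},{"dx": 0,"dy": 0.0005,"dz": 0.0087,"ax": 0,"ay": 0,"az": 0,"hand": 0.3},{"dx": 0,"dy": 0.0005,"dz": 0.0087,"ax": 0,"ay": 0,"az": 0,"hand": 0.3}])

```text
time_s: 10.52
ee_pos: [0.6505, 0.1216, 0.0199]
tool_rot: [[-0.0, 1.0, 0.001], [1.0, 0.0, 0.0], [0.0, 0.001, -1.0]]
contact_force: [-1.5, 0.1, 2.2]
opening: 0.0392
```

Touching down; release, then rise.

Request:
step_arm(series=[{"dx": 0,"dy": 0.0,"dz": 0,"ax": 0,"ay": 0,"az": 0,"hand": -0.25},{"dx": 0,"dy": 0.0,"dz": 0,"ax": 0,"ay": 0,"az": 0,"hand": -0.25},{"dx": 0,"dy": 0.0,"dz": 0,"ax": 0,"ay": 0,"az": 0,"hand": -0.25},{"dx": 0,"dy": 0.0,"dz": 0,"ax": 0,"ay": 0,"az": 0,"hand": -0.25},{"dx": 0,"dy": 0.0,"dz": -0.02,"ax": 0,"ay": 0,"az": 0,"hand": -0.25},{"dx": 0,"dy": 0.0,"dz": -0.06,"ax": 0,"ay": 0,"az": 0,"hand": -0.5},{"dx": 0,"dy": 0.0,"dz": -0.1,"ax": 0,"ay": 0,"az": 0,"hand": -0.5},{"dx": 0,"dy": 0.0,"dz": -0.12,"ax": 0,"ay": 0,"az": 0,"hand": -0.5},{"dx": 0,"dy": 0.0,"dz": -0.12,"ax": 0,"ay": 0,"az": 0,"hand": -0.5}])

```text
time_s: 11.27
ee_pos: [0.6526, 0.1217, 0.1452]
tool_rot: [[-0.0, 1.0, 0.009], [1.0, 0.0, 0.001], [0.001, 0.009, -1.0]]
contact_force: [1.1, -1.0, -0.4]
opening: 0.0644
```

```bash
python3 look.py w9
```

```text
11.2667 [0.6526 0.1217 0.1452] 0.06435920885746133 [ 1.1 -1.  -0.4]
-0.01 [array([248., 297.]), array([382., 297.]), array([245., 256.]), array([385., 256.])]
-0.005 [array([250., 291.]), array([380., 291.]), array([247., 251.]), array([383., 251.])]
0 [array([252., 286.]), array([378., 285.]), array([249., 246.]), array([381., 246.])]
0.008 [array([256., 277.]), array([375., 277.]), array([253., 240.]), array([378., 240.])]
[0.65172755 0.12159437 0.14225898]
```

View pics/w9.png

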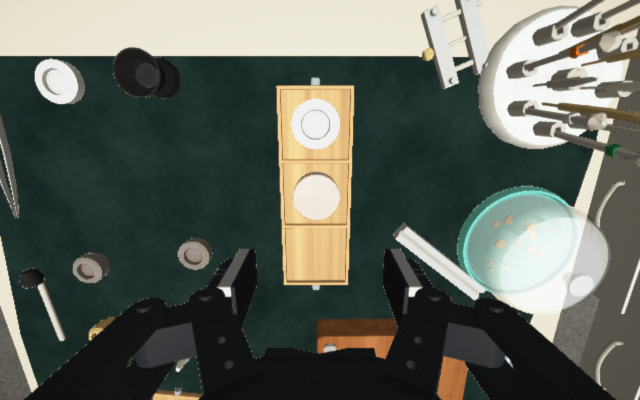

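Request:
step_arm(series=[{"dx": -0.026,"dy": -0.022,"dz": 0,"ax": 0,"ay": 0,"az": 0,"hand": -0.4},{"dx": -0.052,"dy": -0.044,"dz": 0,"ax": 0,"ay": 0,"az": 0,"hand": -0.4},{"dx": -0.078,"dy": -0.066,"dz": 0,"ax": 0,"ay": 0,"az": 0,"hand": -0.4},{"dx": -0.104,"dy": -0.088,"dz": 0,"ax": 0,"ay": 0,"az": 0,"hand": -0.4},{"dx": -0.13,"dy": -0.11,"dz": 0,"ax": 0,"ay": 0,"az": 0,"hand": -0.4},{"dx": -0.156,"dy": -0.132,"dz": 0,"ax": 0,"ay": 0,"az": 0,"hand": -0.4},{"dx": -0.156,"dy": -0.132,"dz": 0.02,"ax": 0,"ay": 0,"az": 0,"hand": -0.4},{"dx": -0.156,"dy": -0.132,"dz": 0.04,"ax": 0,"ay": 0,"az": 0,"hand": -0.4},{"dx": -0.156,"dy": -0.132,"dz": 0.04,"ax": 0,"ay": 0,"az": 0,"hand": -0.4},{"dx": -0.156,"dy": -0.132,"dz": 0.04,"ax": 0,"ay": 0,"az": 0,"hand": -0.4}])

```text
time_s: 12.15
ee_pos: [0.5174, -0.0344, 0.0981]
tool_rot: [[0.0, 1.0, -0.003], [1.0, -0.0, 0.001], [0.001, -0.003, -1.0]]
contact_force: [-0.2, -0.2, 1.3]
opening: 0.0597
```

```bash
python3 look.py w10 dosing_bottle:0 narrow_die:0 tray_two:0
```

```text
12.15 [ 0.5174 -0.0344  0.0981] 0.05971937355904928 [-0.2 -0.2  1.3]
dosing_bottle [326.9 208.8] 0.95 [ 0.5254 -0.0362  0.    ]
narrow_die [188.8 257.9] 0.84 [ 0.4072 -0.0804  0.    ]
narrow_die [209.6 193.2] 0.7 [ 0.4312 -0.0229  0.    ]
narrow_die [133.1 277.6] 0.59 [ 0.3559 -0.0995  0.    ]
tray_two [280.7 360. ] 0.95 [ 0.4819 -0.1892  0.    ]
-0.01 [array([253., 297.]), array([377., 297.]), array([250., 256.]), array([380., 256.])]
-0.005 [array([255., 291.]), array([375., 291.]), array([252., 251.]), array([378., 251.])]
0 [array([257., 286.]), array([374., 286.]), array([254., 246.]), array([376., 246.])]
0.008 [array([260., 277.]), array([371., 277.]), array([257., 240.]), array([373., 240.])]
[ 0.51905266 -0.03426449  0.10004189]
```

View pics/w10.png

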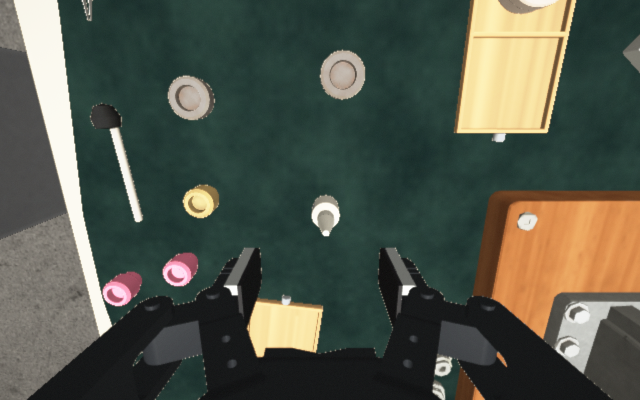

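Run:
```python
from wfit import *
s=env.observe();print(s['time_s'],s['ee_pos'])
im=env.get_image("wrist")[:,:,::-1].copy();m=env.camera_model("wrist");print(env.observe()['ee_pos'])
c,st=blob(im,(325,208));print(c,st,locate(m,c,PROF['dosing_bottle'],(.521,-.034)))
print('tip',onz("wrist",(325.,234),.056,m))
c,st=blob(im,(203,205));print(c,st,locate(m,c,PROF['narrow_die'],(.43,-.024)))
cv2.imwrite("pics/b.png",cv2.resize(im[170:250,280:370],None,fx=6,fy=6))
```

```text
12.35 [ 0.51905266 -0.03426449  0.10004189]
[ 0.51902356 -0.03426711  0.09999803]
[322.47641509 212.94457547] [308 195  30  41 848] [ 0.5236748  -0.03413335]
tip [ 0.52483231 -0.03541022  0.056     ]
[198.61752137 199.97435897] [181 183  36  35 936] [ 0.4296096  -0.02477018]
```

View pics/b.png

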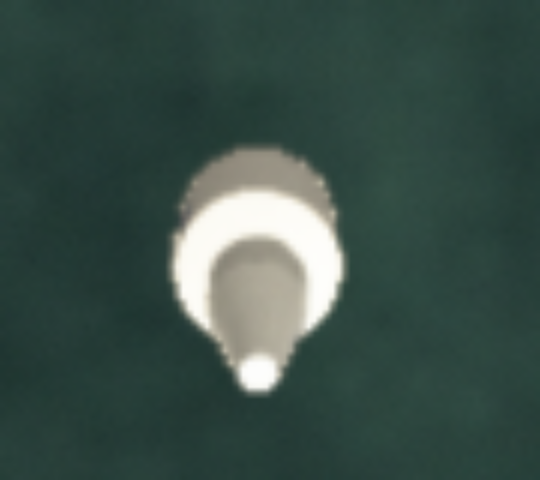

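Request:
step_arm(series=[{"dx": 0,"dy": 0.0045,"dz": 0.02,"ax": 0,"ay": 0,"az": 0,"hand": -0.4},{"dx": 0,"dy": 0.0045,"dz": 0.045,"ax": 0,"ay": 0,"az": 0,"hand": -0.4},{"dx": 0,"dy": 0.0045,"dz": 0.065,"ax": 0,"ay": 0,"az": 0,"hand": -0.4},{"dx": 0,"dy": 0.0045,"dz": 0.078,"ax": 0,"ay": 0,"az": 0,"hand": -0.4},{"dx": 0,"dy": 0.0045,"dz": 0.082,"ax": 0,"ay": 0,"az": 0,"hand": -0.4},{"dx": 0,"dy": 0.0045,"dz": 0.082,"ax": 0,"ay": 0,"az": 0,"hand": -0.4},{"dx": 0,"dy": 0.0045,"dz": 0.082,"ax": 0,"ay": 0,"az": 0,"hand": 0.2},{"dx": 0,"dy": 0.0045,"dz": 0.082,"ax": 0,"ay": 0,"az": 0,"hand": 0.7},{"dx": 0,"dy": 0.0045,"dz": 0.082,"ax": 0,"ay": 0,"az": 0,"hand": 0.7},{"dx": 0,"dy": 0.0045,"dz": 0.082,"ax": 0,"ay": 0,"az": 0,"hand": 0.7},{"dx": 0,"dy": 0.0045,"dz": 0.082,"ax": 0,"ay": 0,"az": 0,"hand": 0.7},{"dx": 0,"dy": 0.0045,"dz": 0.082,"ax": 0,"ay": 0,"az": 0,"hand": 0.7}])

```text
time_s: 13.4
ee_pos: [0.5235, -0.0346, 0.0184]
tool_rot: [[-0.0, 1.0, 0.002], [1.0, 0.0, -0.0], [-0.0, 0.002, -1.0]]
contact_force: [-1.2, 0.2, 5.6]
opening: 0.0182
```

```bash
python3 look.py w11
```

```text
13.4 [ 0.5235 -0.0346  0.0184] 0.018180796761927184 [-1.2  0.2  5.6]
-0.01 [array([296., 297.]), array([334., 297.]), array([295., 256.]), array([335., 256.])]
-0.005 [array([297., 291.]), array([334., 291.]), array([296., 251.]), array([334., 251.])]
0 [array([298., 286.]), array([333., 286.]), array([297., 246.]), array([334., 246.])]
0.008 [array([299., 277.]), array([332., 277.]), array([298., 240.]), array([333., 240.])]
[ 0.52352861 -0.03455444  0.01841347]
```

View pics/w11.png

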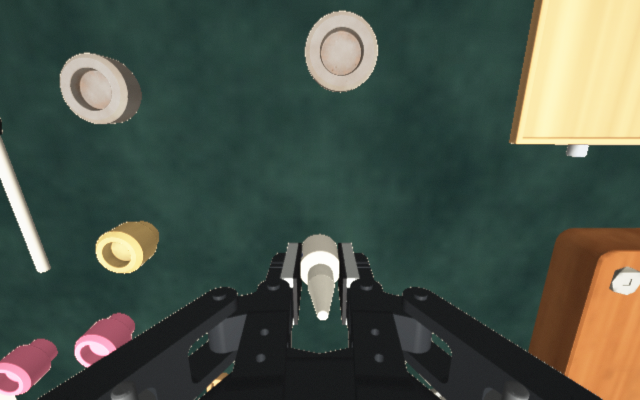

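Request:
step_arm(series=[{"dx": 0,"dy": 0.0,"dz": -0.02,"ax": 0,"ay": 0,"az": 0,"hand": 0.7},{"dx": 0,"dy": 0.0,"dz": -0.05,"ax": 0,"ay": 0,"az": 0,"hand": 0.7},{"dx": 0.02,"dy": 0.025,"dz": -0.06,"ax": 0,"ay": 0,"az": 0,"hand": 0.7},{"dx": 0.04,"dy": 0.05,"dz": -0.06,"ax": 0,"ay": 0,"az": 0,"hand": 0.7},{"dx": 0.06,"dy": 0.075,"dz": -0.06,"ax": 0,"ay": 0,"az": 0,"hand": 0.7},{"dx": 0.08,"dy": 0.1,"dz": -0.06,"ax": 0,"ay": 0,"az": 0,"hand": 0.7},{"dx": 0.093,"dy": 0.1265,"dz": -0.06,"ax": 0,"ay": 0,"az": 0,"hand": 0.7},{"dx": 0.093,"dy": 0.1265,"dz": -0.05,"ax": 0,"ay": 0,"az": 0,"hand": 0.7},{"dx": 0.093,"dy": 0.1265,"dz": -0.03,"ax": 0,"ay": 0,"az": 0,"hand": 0.7},{"dx": 0.093,"dy": 0.1265,"dz": -0.015,"ax": 0,"ay": 0,"az": 0,"hand": 0.7},{"dx": 0.093,"dy": 0.1265,"dz": -0.012,"ax": 0,"ay": 0,"az": 0,"hand": 0.7},{"dx": 0.093,"dy": 0.1265,"dz": -0.012,"ax": 0,"ay": 0,"az": 0,"hand": 0.7}])

```text
time_s: 14.45
ee_pos: [0.6487, 0.0584, 0.0285]
tool_rot: [[0.0, 1.0, -0.002], [1.0, -0.0, 0.0], [0.0, -0.002, -1.0]]
contact_force: [-1.0, 0.3, 0.1]
opening: 0.0184
```

```bash
python3 look.py w12
```

```text
14.45 [0.6487 0.0584 0.0285] 0.01841537545326965 [-1.   0.3  0.1]
-0.01 [array([296., 297.]), array([334., 297.]), array([295., 256.]), array([335., 256.])]
-0.005 [array([297., 291.]), array([334., 291.]), array([296., 251.]), array([334., 251.])]
0 [array([297., 286.]), array([333., 286.]), array([296., 246.]), array([334., 246.])]
0.008 [array([298., 277.]), array([333., 277.]), array([298., 240.]), array([333., 240.])]
[0.64934674 0.05834002 0.02962954]
```

View pics/w12.png

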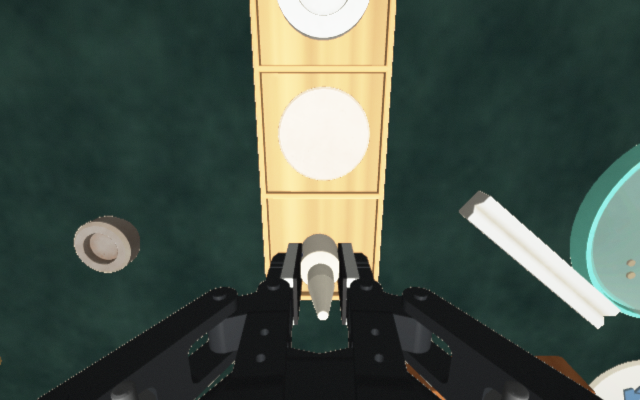

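Request:
step_arm(series=[{"dx": 0,"dy": 0.0,"dz": 0.006,"ax": 0,"ay": 0,"az": 0,"hand": 0.7},{"dx": 0,"dy": 0.0,"dz": 0.008,"ax": 0,"ay": 0,"az": 0,"hand": 0.7},{"dx": 0,"dy": 0.0,"dz": 0.009,"ax": 0,"ay": 0,"az": 0,"hand": 0.7},{"dx": 0,"dy": 0.0,"dz": 0.009,"ax": 0,"ay": 0,"az": 0,"hand": 0.7},{"dx": 0,"dy": 0.0,"dz": 0.009,"ax": 0,"ay": 0,"az": 0,"hand": 0.7}])

```text
time_s: 14.92
ee_pos: [0.6498, 0.0584, 0.0215]
tool_rot: [[0.0, 1.0, 0.001], [1.0, -0.0, -0.0], [-0.0, 0.001, -1.0]]
contact_force: [-2.3, 0.5, 6.7]
opening: 0.0186
```

Request:
step_arm(series=[{"dx": 0,"dy": 0.0,"dz": 0,"ax": 0,"ay": 0,"az": 0,"hand": 0.3},{"dx": 0,"dy": 0.0,"dz": 0,"ax": 0,"ay": 0,"az": 0,"hand": 0.05},{"dx": 0,"dy": 0.0,"dz": 0,"ax": 0,"ay": 0,"az": 0,"hand": 0.05},{"dx": 0,"dy": 0.0,"dz": 0,"ax": 0,"ay": 0,"az": 0,"hand": 0.05},{"dx": 0,"dy": 0.0,"dz": 0,"ax": 0,"ay": 0,"az": 0,"hand": 0.05},{"dx": 0,"dy": 0.0,"dz": -0.02,"ax": 0,"ay": 0,"az": 0,"hand": 0.05},{"dx": 0,"dy": 0.0,"dz": -0.05,"ax": 0,"ay": 0,"az": 0,"hand": 0.0},{"dx": 0,"dy": 0.0,"dz": -0.08,"ax": 0,"ay": 0,"az": 0,"hand": -0.4},{"dx": 0,"dy": 0.0,"dz": -0.12,"ax": 0,"ay": 0,"az": 0,"hand": -0.4},{"dx": 0,"dy": 0.0,"dz": -0.12,"ax": 0,"ay": 0,"az": 0,"hand": -0.4},{"dx": 0,"dy": 0.0,"dz": -0.12,"ax": 0,"ay": 0,"az": 0,"hand": -0.4}])

```text
time_s: 15.83
ee_pos: [0.6507, 0.0585, 0.1429]
tool_rot: [[-0.0, 1.0, 0.005], [1.0, 0.0, -0.0], [-0.0, 0.005, -1.0]]
contact_force: [-1.2, -0.4, -0.1]
opening: 0.0596
```

```bash
python3 look.py w13
```

```text
15.8333 [0.6507 0.0585 0.1429] 0.05963864151844575 [-1.2 -0.4 -0.1]
-0.01 [array([253., 297.]), array([377., 297.]), array([250., 256.]), array([380., 256.])]
-0.005 [array([255., 291.]), array([375., 291.]), array([252., 251.]), array([378., 251.])]
0 [array([257., 286.]), array([374., 285.]), array([254., 246.]), array([376., 246.])]
0.008 [array([260., 277.]), array([371., 277.]), array([258., 240.]), array([373., 239.])]
[0.64971996 0.05851726 0.14089713]
```

View pics/w13.png

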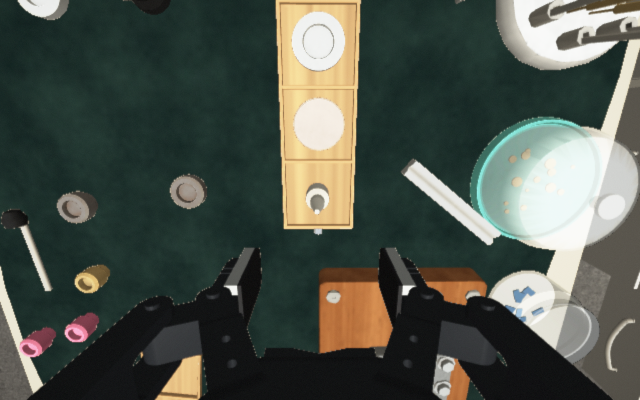

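Request:
step_arm(series=[{"dx": -0.014,"dy": -0.037,"dz": 0,"ax": 0,"ay": 0,"az": 0,"hand": -0.1},{"dx": -0.028,"dy": -0.074,"dz": 0,"ax": 0,"ay": 0,"az": 0,"hand": -0.1},{"dx": -0.042,"dy": -0.111,"dz": 0,"ax": 0,"ay": 0,"az": 0,"hand": -0.1},{"dx": -0.056,"dy": -0.148,"dz": 0,"ax": 0,"ay": 0,"az": 0,"hand": -0.1},{"dx": -0.07,"dy": -0.185,"dz": 0,"ax": 0,"ay": 0,"az": 0,"hand": -0.1},{"dx": -0.083,"dy": -0.22,"dz": 0,"ax": 0,"ay": 0,"az": 0,"hand": -0.1},{"dx": -0.083,"dy": -0.22,"dz": 0.03,"ax": 0,"ay": 0,"az": 0,"hand": -0.1},{"dx": -0.083,"dy": -0.22,"dz": 0.06,"ax": 0,"ay": 0,"az": 0,"hand": -0.1},{"dx": -0.083,"dy": -0.22,"dz": 0.08,"ax": 0,"ay": 0,"az": 0,"hand": -0.1},{"dx": -0.083,"dy": -0.22,"dz": 0.08,"ax": 0,"ay": 0,"az": 0,"hand": -0.1},{"dx": -0.083,"dy": -0.22,"dz": 0.08,"ax": 0,"ay": 0,"az": 0,"hand": -0.1}])

```text
time_s: 16.8
ee_pos: [0.4282, -0.0242, 0.0592]
tool_rot: [[0.0, 1.0, -0.004], [1.0, -0.0, 0.001], [0.001, -0.004, -1.0]]
contact_force: [1.3, -0.0, 0.2]
opening: 0.0471
```

```bash
python3 look.py w14
python3 - <<'E'
from wfit import *
s=env.observe();m=env.camera_model("wrist");im=env.get_image("wrist")[:,:,::-1];print(s['ee_pos'])
cv2.imwrite("pics/w14b.png",im)
for uv in [(318,225),(318,235)]:
  c,st=blob(im,uv);print(c,st,locate(m,c,PROF['narrow_die'],(.43,-.024)))
E
```

```text
16.8 [ 0.4282 -0.0242  0.0592] 0.04708488332121241 [ 1.3 -0.   0.2]
-0.01 [array([266., 297.]), array([364., 297.]), array([263., 256.]), array([366., 256.])]
-0.005 [array([268., 291.]), array([363., 291.]), array([265., 251.]), array([365., 251.])]
0 [array([269., 286.]), array([361., 285.]), array([267., 246.]), array([363., 246.])]
0.008 [array([272., 277.]), array([359., 277.]), array([270., 240.]), array([361., 240.])]
[ 0.42919192 -0.02441518  0.06023477]
[ 0.42919192 -0.02441518  0.06023477]
[318.92504259 233.47274276] [ 301  214   37   39 1174] [ 0.43098918 -0.02541002]
[318.92504259 233.47274276] [ 301  214   37   39 1174] [ 0.43098918 -0.02541002]
```

View pics/w14b.png

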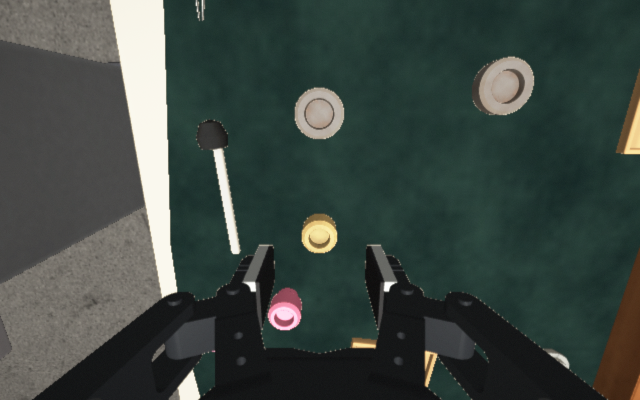

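Request:
step_arm(series=[{"dx": -0.001,"dy": 0.0015,"dz": 0.02,"ax": 0,"ay": 0,"az": 0,"hand": -0.1},{"dx": -0.001,"dy": 0.0015,"dz": 0.035,"ax": 0,"ay": 0,"az": 0,"hand": -0.1},{"dx": -0.001,"dy": 0.0015,"dz": 0.0425,"ax": 0,"ay": 0,"az": 0,"hand": -0.1},{"dx": -0.001,"dy": 0.0015,"dz": 0.0425,"ax": 0,"ay": 0,"az": 0,"hand": -0.1},{"dx": -0.001,"dy": 0.0015,"dz": 0.0425,"ax": 0,"ay": 0,"az": 0,"hand": -0.1},{"dx": -0.001,"dy": 0.0015,"dz": 0.0425,"ax": 0,"ay": 0,"az": 0,"hand": 0.7},{"dx": -0.001,"dy": 0.0015,"dz": 0.0425,"ax": 0,"ay": 0,"az": 0,"hand": 0.7},{"dx": -0.001,"dy": 0.0015,"dz": 0.0425,"ax": 0,"ay": 0,"az": 0,"hand": 0.7},{"dx": -0.001,"dy": 0.0015,"dz": 0.0425,"ax": 0,"ay": 0,"az": 0,"hand": 0.7},{"dx": -0.001,"dy": 0.0015,"dz": 0.0425,"ax": 0,"ay": 0,"az": 0,"hand": 0.7},{"dx": -0.001,"dy": 0.0015,"dz": 0.0425,"ax": 0,"ay": 0,"az": 0,"hand": 0.7}])

```text
time_s: 17.82
ee_pos: [0.4315, -0.0256, 0.0188]
tool_rot: [[-0.0, 1.0, 0.002], [1.0, 0.0, -0.0], [-0.0, 0.002, -1.0]]
contact_force: [-1.1, 0.3, 5.7]
opening: 0.0202
```

Request:
step_arm(series=[{"dx": 0,"dy": 0,"dz": -0.02,"ax": 0,"ay": 0,"az": 0,"hand": 0.7},{"dx": 0,"dy": 0,"dz": -0.055,"ax": 0,"ay": 0,"az": 0,"hand": 0.7},{"dx": -0.01,"dy": 0.005,"dz": -0.09,"ax": 0,"ay": 0,"az": 0,"hand": 0.7},{"dx": -0.03,"dy": 0.02,"dz": -0.12,"ax": 0,"ay": 0,"az": 0,"hand": 0.7},{"dx": -0.065,"dy": 0.035,"dz": -0.13,"ax": 0,"ay": 0,"az": 0,"hand": 0.7},{"dx": -0.1,"dy": 0.047,"dz": -0.13,"ax": 0,"ay": 0,"az": 0,"hand": 0.7},{"dx": -0.1,"dy": 0.047,"dz": -0.13,"ax": 0,"ay": 0,"az": 0,"hand": 0.7},{"dx": -0.1,"dy": 0.047,"dz": -0.13,"ax": 0,"ay": 0,"az": 0,"hand": 0.7},{"dx": -0.1,"dy": 0.047,"dz": -0.13,"ax": 0,"ay": 0,"az": 0,"hand": 0.7}])

```text
time_s: 18.57
ee_pos: [0.4775, -0.1254, 0.1478]
tool_rot: [[0.001, 1.0, -0.001], [1.0, -0.001, 0.0], [0.0, -0.001, -1.0]]
contact_force: [-0.0, 0.7, -0.9]
opening: 0.0203
```

```bash
python3 look.py w15 tray_two:0;python3 - <<'E'
from h import *
for k in range(2):
    s=env.observe();im=env.get_image("wrist")
print(s['ee_pos']);cv2.imwrite("pics/w15.png",im[:,:,::-1])
E
```

```text
18.5667 [ 0.4775 -0.1254  0.1478] 0.020274055049497922 [-0.   0.7 -0.9]
tray_two [322.6 247.8] 0.93 [ 0.4829 -0.1857  0.    ]
-0.01 [array([294., 297.]), array([336., 297.]), array([293., 256.]), array([337., 256.])]
-0.005 [array([295., 291.]), array([336., 291.]), array([294., 251.]), array([336., 251.])]
0 [array([296., 286.]), array([335., 286.]), array([294., 246.]), array([336., 246.])]
0.008 [array([297., 277.]), array([334., 277.]), array([296., 240.]), array([335., 240.])]
[ 0.47740474 -0.12464672  0.14783815]
[ 0.47751161 -0.12456418  0.14786629]
```

View pics/w15.png

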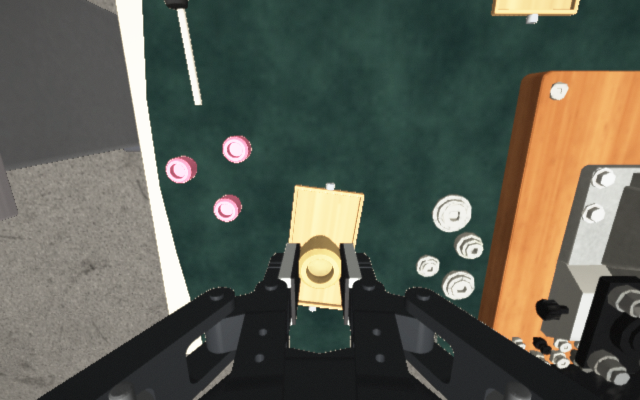

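Run:
```python
from h import *
im=cv2.imread("pics/w15.png");cv2.imwrite("pics/tz.png",cv2.resize(im[175:320,270:380],None,fx=5,fy=4,interpolation=cv2.INTER_CUBIC))
```

```text
(no output)
```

View pics/tz.png

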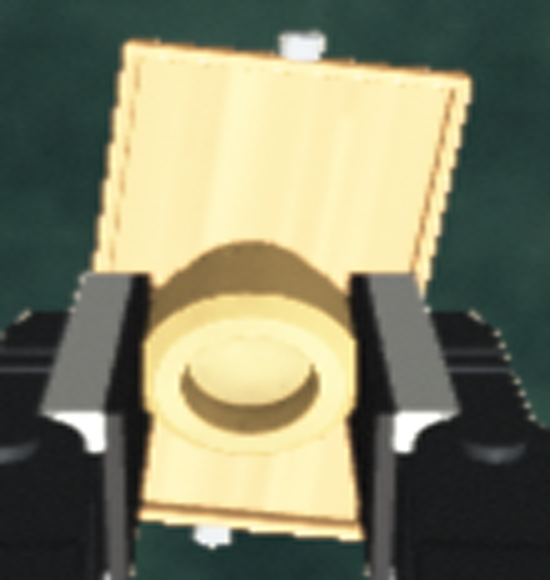

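Run:
```python
from h import *
m=env.camera_model("wrist");f=lambda u:onz("wrist",u,.008,m)[:2]
TL,TR,B1,B2=map(f,[(295,185.5),(364,193.75),(298,305),(342.4,310)])
print(TL,TR,B1,B2,np.linalg.norm(TR-TL))
e=(TR-TL)/np.linalg.norm(TR-TL);print('ang x',np.degrees(np.arctan2(e[1],e[0])))
n=np.array([-e[1],e[0]])
print('len',(TL-(B1+B2)/2)@n)
top=(TL+TR)/2;c=top-n*.0645;print('c from near end',c)
eb=(B2-B1)/np.linalg.norm(B2-B1);print('b ang',np.degrees(np.arctan2(eb[1],eb[0])))
for z in(.004,):print('knobs',onz("wrist",(330.5,184),z,m),onz("wrist",(312.4,308.5),z,m))
K=(onz("wrist",(330.5,184),.004,m)+onz("wrist",(312.4,308.5),.004,m))/2;print(K)
for cc in(c,):
  for t in(.0315,-.0315):print(cc+n*t)
```

```text
[ 0.45700435 -0.1171516 ] [ 0.52206926 -0.1251812 ] [ 0.45713898 -0.24786684] [ 0.50453212 -0.25414959] 0.06555849826206822
ang x -7.035245387944043
len 0.12992996940834053
c from near end [ 0.48163686 -0.18518078]
b ang -7.551478691039101
knobs [ 0.49043645 -0.11667049  0.004     ] [ 0.47233041 -0.25518547  0.004     ]
[ 0.48138343 -0.18592798  0.004     ]
[ 0.48549497 -0.15391794]
[ 0.47777874 -0.21644362]
```

Request:
step_arm(series=[{"dx": -0.035,"dy": 0,"dz": 0.0,"ax": 0,"ay": 0,"az": 0,"hand": 0.7},{"dx": -0.07,"dy": 0,"dz": 0.0,"ax": 0,"ay": 0,"az": 0,"hand": 0.7},{"dx": -0.092,"dy": 0,"dz": 0.02,"ax": 0,"ay": 0,"az": 0,"hand": 0.7},{"dx": -0.092,"dy": 0,"dz": 0.05,"ax": 0,"ay": 0,"az": 0,"hand": 0.7},{"dx": -0.092,"dy": 0,"dz": 0.085,"ax": 0,"ay": 0,"az": 0,"hand": 0.7},{"dx": -0.092,"dy": 0,"dz": 0.11,"ax": 0,"ay": 0,"az": 0,"hand": 0.7},{"dx": -0.092,"dy": 0,"dz": 0.117,"ax": 0,"ay": 0,"az": 0,"hand": 0.7},{"dx": -0.092,"dy": 0,"dz": 0.117,"ax": 0,"ay": 0,"az": 0,"hand": 0.7},{"dx": -0.092,"dy": 0,"dz": 0.117,"ax": 0,"ay": 0,"az": 0,"hand": 0.7},{"dx": -0.092,"dy": 0,"dz": 0.117,"ax": 0,"ay": 0,"az": 0,"hand": 0.7}])

```text
time_s: 19.6
ee_pos: [0.479, -0.2177, 0.0326]
tool_rot: [[-0.001, 1.0, 0.002], [1.0, 0.001, -0.001], [-0.001, 0.002, -1.0]]
contact_force: [-0.6, -0.5, 0.4]
opening: 0.0201
```

```bash
python3 look.py w16
```

```text
19.6 [ 0.479  -0.2177  0.0326] 0.02011291040045616 [-0.6 -0.5  0.4]
-0.01 [array([294., 297.]), array([336., 297.]), array([293., 256.]), array([337., 256.])]
-0.005 [array([295., 291.]), array([335., 291.]), array([294., 251.]), array([336., 251.])]
0 [array([296., 286.]), array([335., 286.]), array([295., 246.]), array([336., 246.])]
0.008 [array([297., 277.]), array([334., 277.]), array([296., 240.]), array([335., 240.])]
[ 0.47900584 -0.21784371  0.0326319 ]
```

View pics/w16.png

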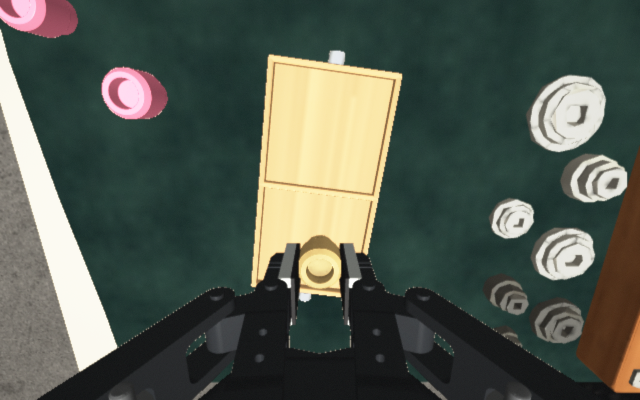

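Run:
```python
from h import *
m=env.camera_model("wrist");f=lambda u:onz("wrist",u,.008,m)[:2]
TL,TR,D1,D2=map(f,[(269,56),(401,73),(263,184.5),(376.5,198)])
print(TL,TR,D1,D2,'mid divider',(D1+D2)/2)
e=(TR-TL)/np.linalg.norm(TR-TL);n=np.array([-e[1],e[0]]);c=(TL+TR)/2-n*.0645;print(c,np.degrees(np.arctan2(e[1],e[0])),np.linalg.norm(TR-TL));print(c-n*.0315,c+n*.0315)
```

```text
[ 0.4569663  -0.11803127] [ 0.5212319  -0.12559927] [ 0.45056415 -0.18163148] [ 0.51273603 -0.18937353] mid divider [ 0.48165009 -0.18550251]
[ 0.48155562 -0.18587264] -6.716293181029384 0.06470967424994575
[ 0.4778716  -0.21715647] [ 0.48523965 -0.15458881]
```

Request:
step_arm(series=[{"dx": 0.0005,"dy": -0.001,"dz": 0.006,"ax": 0,"ay": 0,"az": 0,"hand": 0.7},{"dx": 0.0005,"dy": -0.001,"dz": 0.009,"ax": 0,"ay": 0,"az": 0,"hand": 0.7},{"dx": 0.0005,"dy": -0.001,"dz": 0.0107,"ax": 0,"ay": 0,"az": 0,"hand": 0.7},{"dx": 0.0005,"dy": -0.001,"dz": 0.0107,"ax": 0,"ay": 0,"az": 0,"hand": 0.7},{"dx": 0.0005,"dy": -0.001,"dz": 0.0107,"ax": 0,"ay": 0,"az": 0,"hand": 0.7}])

```text
time_s: 20.07
ee_pos: [0.4772, -0.2171, 0.0218]
tool_rot: [[-0.0, 1.0, 0.002], [1.0, 0.0, -0.001], [-0.001, 0.002, -1.0]]
contact_force: [-4.5, 2.2, 18.3]
opening: 0.0199
```

Request:
step_arm(series=[{"dx": 0,"dy": 0.0,"dz": -0.0007,"ax": 0,"ay": 0,"az": 0,"hand": 0.7},{"dx": 0,"dy": 0.0,"dz": -0.0007,"ax": 0,"ay": 0,"az": 0,"hand": 0.4},{"dx": 0,"dy": 0.0,"dz": -0.0007,"ax": 0,"ay": 0,"az": 0,"hand": 0.05},{"dx": 0,"dy": 0.0,"dz": -0.0007,"ax": 0,"ay": 0,"az": 0,"hand": 0.05},{"dx": 0,"dy": 0.0,"dz": -0.0007,"ax": 0,"ay": 0,"az": 0,"hand": 0.05},{"dx": 0,"dy": 0.0,"dz": -0.02,"ax": 0,"ay": 0,"az": 0,"hand": 0.05},{"dx": 0,"dy": 0.0,"dz": -0.05,"ax": 0,"ay": 0,"az": 0,"hand": 0.0},{"dx": 0,"dy": 0.0,"dz": -0.09,"ax": 0,"ay": 0,"az": 0,"hand": -0.4},{"dx": 0,"dy": 0.0,"dz": -0.1,"ax": 0,"ay": 0,"az": 0,"hand": -0.4},{"dx": 0,"dy": 0.0,"dz": -0.1,"ax": 0,"ay": 0,"az": 0,"hand": -0.4}])

```text
time_s: 20.9
ee_pos: [0.4785, -0.218, 0.1232]
tool_rot: [[-0.0, 1.0, 0.005], [1.0, 0.0, -0.003], [-0.003, 0.005, -1.0]]
contact_force: [0.8, 0.4, -0.2]
opening: 0.0598
```

```bash
python3 look.py w17
```

```text
20.9 [ 0.4785 -0.218   0.1232] 0.059805260483565666 [ 0.8  0.4 -0.2]
-0.01 [array([253., 297.]), array([377., 297.]), array([250., 256.]), array([380., 256.])]
-0.005 [array([255., 291.]), array([376., 291.]), array([252., 251.]), array([378., 251.])]
0 [array([257., 286.]), array([374., 286.]), array([254., 246.]), array([376., 246.])]
0.008 [array([260., 277.]), array([371., 277.]), array([257., 240.]), array([373., 240.])]
[ 0.47758765 -0.21739932  0.12112505]
```

View pics/w17.png

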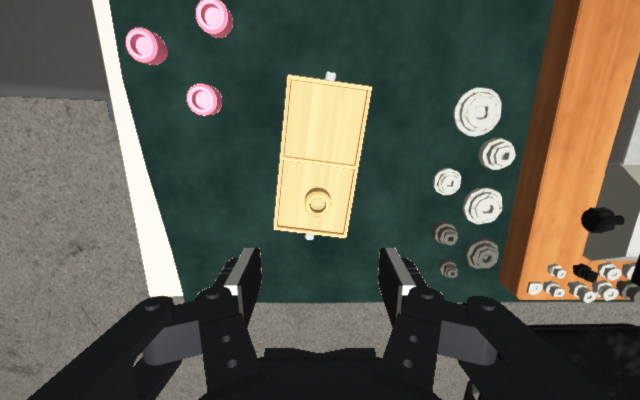

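Request:
step_arm(series=[{"dx": 0.04,"dy": 0.004,"dz": 0,"ax": 0,"ay": 0,"az": 0,"hand": -0.5},{"dx": 0.08,"dy": 0.008,"dz": 0,"ax": 0,"ay": 0,"az": 0,"hand": -0.5},{"dx": 0.12,"dy": 0.012,"dz": 0,"ax": 0,"ay": 0,"az": 0,"hand": -0.5},{"dx": 0.16,"dy": 0.016,"dz": 0,"ax": 0,"ay": 0,"az": 0,"hand": -0.5},{"dx": 0.2,"dy": 0.02,"dz": 0,"ax": 0,"ay": 0,"az": 0,"hand": -0.5},{"dx": 0.24,"dy": 0.024,"dz": 0,"ax": 0,"ay": 0,"az": 0,"hand": -0.5},{"dx": 0.28,"dy": 0.028,"dz": 0,"ax": 0,"ay": 0,"az": 0,"hand": -0.5},{"dx": 0.32,"dy": 0.032,"dz": 0,"ax": 0,"ay": 0,"az": 0,"hand": -0.5},{"dx": 0.36,"dy": 0.036,"dz": 0,"ax": 0,"ay": 0,"az": 0,"hand": -0.5},{"dx": 0.4,"dy": 0.04,"dz": 0,"ax": 0,"ay": 0,"az": 0,"hand": -0.5},{"dx": 0.441,"dy": 0.041,"dz": 0,"ax": 0,"ay": 0,"az": 0,"hand": -0.5},{"dx": 0.441,"dy": 0.041,"dz": 0.02,"ax": 0,"ay": 0,"az": 0,"hand": -0.5}])

```text
time_s: 21.95
ee_pos: [0.5186, 0.2304, 0.1008]
tool_rot: [[-0.005, 1.0, 0.003], [1.0, 0.005, 0.003], [0.003, 0.003, -1.0]]
contact_force: [-0.4, -0.2, -0.7]
opening: 0.0641
```

Run:
```python
from wfit import *
for k in range(3): env.get_image("wrist")
s=env.observe();m=env.camera_model("wrist");im=env.get_image("wrist")[:,:,::-1];print(s['time_s'],s['ee_pos'],s['tool_rot'].round(3).tolist())
cv2.imwrite("pics/w18.png",im)
r=env.silhouettes("loupe","wrist")
for x in r[:2]:
  ys,xs=np.nonzero(x['pixels']);c=np.array([xs.mean(),ys.mean()]);print(x['confidence'],c,len(xs),locate(m,c,PROF['loupe'],(.519,.2235)))
```

```text
22.1 [0.51609757 0.22399246 0.09744683] [[-0.002, 1.0, -0.005], [1.0, 0.002, -0.002], [-0.002, -0.005, -1.0]]
0.8 [323.58019888 219.54690878] 2313 [0.5209518  0.22218658]
```

View pics/w18.png

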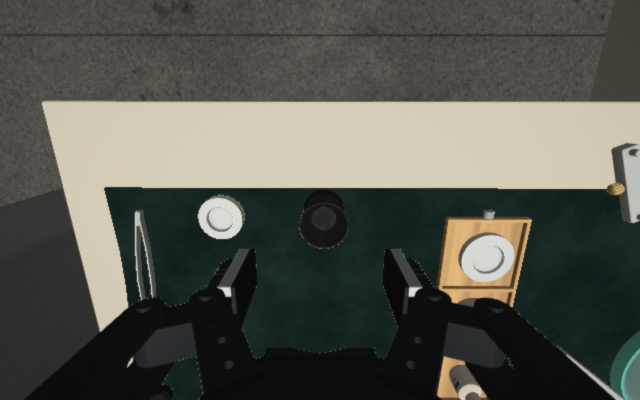

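Request:
step_arm(series=[{"dx": -0.001,"dy": 0.0015,"dz": 0.02,"ax": 0,"ay": 0,"az": 0,"hand": -0.5},{"dx": -0.001,"dy": 0.0015,"dz": 0.05,"ax": 0,"ay": 0,"az": 0,"hand": -0.5},{"dx": -0.001,"dy": 0.0015,"dz": 0.07,"ax": 0,"ay": 0,"az": 0,"hand": -0.5},{"dx": -0.001,"dy": 0.0015,"dz": 0.078,"ax": 0,"ay": 0,"az": 0,"hand": -0.5},{"dx": -0.001,"dy": 0.0015,"dz": 0.078,"ax": 0,"ay": 0,"az": 0,"hand": -0.5},{"dx": -0.001,"dy": 0.0015,"dz": 0.078,"ax": 0,"ay": 0,"az": 0,"hand": -0.5}])

```text
time_s: 22.7
ee_pos: [0.52, 0.2223, 0.023]
tool_rot: [[0.001, 1.0, 0.0], [1.0, -0.001, 0.0], [0.0, 0.0, -1.0]]
contact_force: [1.1, 0.0, -0.1]
opening: 0.0641
```

```bash
python3 look.py w19
```

```text
22.7 [0.52   0.2223 0.023 ] 0.06411293996718019 [ 1.1  0.  -0.1]
-0.01 [array([248., 297.]), array([382., 297.]), array([245., 256.]), array([385., 256.])]
-0.005 [array([251., 291.]), array([380., 291.]), array([247., 251.]), array([382., 251.])]
0 [array([253., 286.]), array([378., 286.]), array([250., 246.]), array([380., 246.])]
0.008 [array([256., 277.]), array([375., 277.]), array([253., 240.]), array([377., 240.])]
[0.52038171 0.22258728 0.02347618]
```

View pics/w19.png

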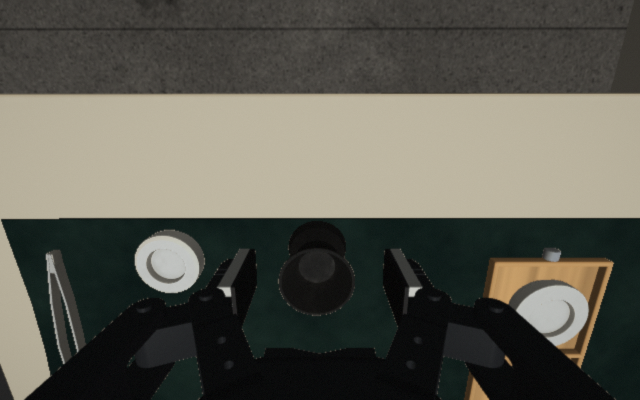

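Request:
step_arm(series=[{"dx": 0,"dy": 0,"dz": 0,"ax": 0,"ay": 0,"az": 0,"hand": 0.1},{"dx": 0,"dy": 0,"dz": 0,"ax": 0,"ay": 0,"az": 0,"hand": 0.4},{"dx": 0,"dy": 0,"dz": 0,"ax": 0,"ay": 0,"az": 0,"hand": 0.4},{"dx": 0,"dy": 0,"dz": 0,"ax": 0,"ay": 0,"az": 0,"hand": 0.4},{"dx": 0,"dy": 0,"dz": 0,"ax": 0,"ay": 0,"az": 0,"hand": 0.4},{"dx": 0,"dy": 0,"dz": 0,"ax": 0,"ay": 0,"az": 0,"hand": 0.4},{"dx": 0,"dy": 0,"dz": 0,"ax": 0,"ay": 0,"az": 0,"hand": 0.4}])

```text
time_s: 23.33
ee_pos: [0.52, 0.2232, 0.0234]
tool_rot: [[-0.0, 1.0, 0.002], [1.0, 0.0, 0.0], [0.0, 0.002, -1.0]]
contact_force: [-0.8, -0.4, 6.6]
opening: 0.0327
```

Request:
step_arm(series=[{"dx": 0,"dy": 0,"dz": -0.015,"ax": 0,"ay": 0,"az": 0,"hand": 0.4},{"dx": 0,"dy": 0,"dz": -0.04,"ax": 0,"ay": 0,"az": 0,"hand": 0.4},{"dx": 0,"dy": 0,"dz": -0.08,"ax": 0,"ay": 0,"az": 0,"hand": 0.4},{"dx": -0.04,"dy": -0.0,"dz": -0.09,"ax": 0,"ay": 0,"az": 0,"hand": 0.4},{"dx": -0.08,"dy": -0.005,"dz": -0.09,"ax": 0,"ay": 0,"az": 0,"hand": 0.4},{"dx": -0.12,"dy": -0.01,"dz": -0.09,"ax": 0,"ay": 0,"az": 0,"hand": 0.4},{"dx": -0.16,"dy": -0.015,"dz": -0.09,"ax": 0,"ay": 0,"az": 0,"hand": 0.4},{"dx": -0.2,"dy": -0.02,"dz": -0.09,"ax": 0,"ay": 0,"az": 0,"hand": 0.4},{"dx": -0.24,"dy": -0.025,"dz": -0.09,"ax": 0,"ay": 0,"az": 0,"hand": 0.4},{"dx": -0.28,"dy": -0.03,"dz": -0.09,"ax": 0,"ay": 0,"az": 0,"hand": 0.4},{"dx": -0.32,"dy": -0.0347,"dz": -0.09,"ax": 0,"ay": 0,"az": 0,"hand": 0.4},{"dx": -0.355,"dy": -0.0347,"dz": -0.09,"ax": 0,"ay": 0,"az": 0,"hand": 0.4}])

```text
time_s: 24.33
ee_pos: [0.4838, -0.1341, 0.1129]
tool_rot: [[0.0, 1.0, 0.001], [1.0, -0.0, -0.001], [-0.001, 0.001, -1.0]]
contact_force: [0.5, -0.2, 0.3]
opening: 0.0327
```

```bash
python3 look.py w20
python3 - <<'E'
from station import env
for k in range(2):env.get_image("wrist")
print(env.observe()['ee_pos'])
E
```

```text
24.3333 [ 0.4838 -0.1341  0.1129] 0.032681347428346635 [ 0.5 -0.2  0.3]
-0.01 [array([281., 297.]), array([349., 297.]), array([279., 256.]), array([350., 256.])]
-0.005 [array([282., 291.]), array([348., 291.]), array([281., 251.]), array([349., 251.])]
0 [array([283., 286.]), array([347., 286.]), array([282., 246.]), array([348., 246.])]
0.008 [array([285., 277.]), array([346., 277.]), array([284., 240.]), array([347., 240.])]
[ 0.48501754 -0.13933587  0.1128491 ]
[ 0.48474458 -0.13433204  0.11253376]
```

View pics/w20.png

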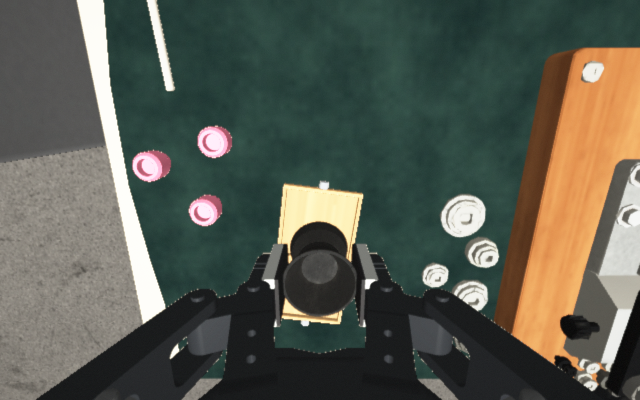

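Request:
step_arm(series=[{"dx": -0.02,"dy": 0.0005,"dz": 0.0,"ax": 0,"ay": 0,"az": 0,"hand": 0.4},{"dx": -0.0205,"dy": 0.0005,"dz": 0.015,"ax": 0,"ay": 0,"az": 0,"hand": 0.4},{"dx": -0.0205,"dy": 0.0005,"dz": 0.045,"ax": 0,"ay": 0,"az": 0,"hand": 0.4},{"dx": -0.0205,"dy": 0.0005,"dz": 0.07,"ax": 0,"ay": 0,"az": 0,"hand": 0.4},{"dx": -0.0205,"dy": 0.0005,"dz": 0.077,"ax": 0,"ay": 0,"az": 0,"hand": 0.4},{"dx": -0.0205,"dy": 0.0005,"dz": 0.077,"ax": 0,"ay": 0,"az": 0,"hand": 0.4},{"dx": -0.0205,"dy": 0.0005,"dz": 0.077,"ax": 0,"ay": 0,"az": 0,"hand": 0.4},{"dx": -0.0205,"dy": 0.0005,"dz": 0.077,"ax": 0,"ay": 0,"az": 0,"hand": 0.4}])

```text
time_s: 25.15
ee_pos: [0.4862, -0.1524, 0.0366]
tool_rot: [[-0.001, 1.0, 0.002], [1.0, 0.001, -0.001], [-0.001, 0.002, -1.0]]
contact_force: [-1.0, 0.6, -0.4]
opening: 0.0328
```

```bash
python3 look.py w21
```

```text
25.15 [ 0.4862 -0.1524  0.0366] 0.03275213832787594 [-1.   0.6 -0.4]
-0.01 [array([281., 297.]), array([349., 297.]), array([279., 256.]), array([350., 256.])]
-0.005 [array([282., 291.]), array([348., 291.]), array([280., 251.]), array([349., 251.])]
0 [array([283., 286.]), array([347., 286.]), array([282., 246.]), array([348., 246.])]
0.008 [array([285., 277.]), array([346., 277.]), array([284., 240.]), array([347., 240.])]
[ 0.48620028 -0.1525635   0.03664144]
```

View pics/w21.png

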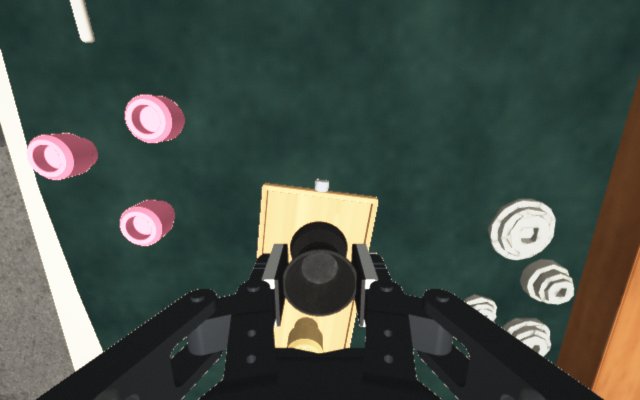

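Request:
step_arm(series=[{"dx": -0.0015,"dy": -0.001,"dz": 0.006,"ax": 0,"ay": 0,"az": 0,"hand": 0.4},{"dx": -0.0015,"dy": -0.001,"dz": 0.008,"ax": 0,"ay": 0,"az": 0,"hand": 0.4},{"dx": -0.0015,"dy": -0.001,"dz": 0.0095,"ax": 0,"ay": 0,"az": 0,"hand": 0.4},{"dx": -0.0015,"dy": -0.001,"dz": 0.0095,"ax": 0,"ay": 0,"az": 0,"hand": 0.4},{"dx": -0.0015,"dy": -0.001,"dz": 0.0095,"ax": 0,"ay": 0,"az": 0,"hand": 0.4}])

```text
time_s: 25.62
ee_pos: [0.4843, -0.1541, 0.0263]
tool_rot: [[0.0, 1.0, 0.001], [1.0, -0.0, -0.0], [-0.0, 0.001, -1.0]]
contact_force: [-2.7, 1.0, 8.4]
opening: 0.0329
```

Request:
step_arm(series=[{"dx": 0,"dy": 0.0,"dz": 0,"ax": 0,"ay": 0,"az": 0,"hand": 0.1},{"dx": 0,"dy": 0.0,"dz": 0,"ax": 0,"ay": 0,"az": 0,"hand": -0.2},{"dx": 0,"dy": 0.0,"dz": 0,"ax": 0,"ay": 0,"az": 0,"hand": -0.2},{"dx": 0,"dy": 0.0,"dz": 0,"ax": 0,"ay": 0,"az": 0,"hand": -0.2},{"dx": 0,"dy": 0.0,"dz": 0,"ax": 0,"ay": 0,"az": 0,"hand": -0.2},{"dx": 0,"dy": 0.0,"dz": -0.02,"ax": 0,"ay": 0,"az": 0,"hand": -0.2},{"dx": 0,"dy": 0.0,"dz": -0.05,"ax": 0,"ay": 0,"az": 0,"hand": -0.2},{"dx": 0,"dy": 0.0,"dz": -0.09,"ax": 0,"ay": 0,"az": 0,"hand": -0.2},{"dx": 0,"dy": 0.0,"dz": -0.12,"ax": 0,"ay": 0,"az": 0,"hand": -0.2},{"dx": 0,"dy": 0.0,"dz": -0.12,"ax": 0,"ay": 0,"az": 0,"hand": -0.2},{"dx": 0,"dy": 0.0,"dz": -0.12,"ax": 0,"ay": 0,"az": 0,"hand": -0.2}])

```text
time_s: 26.53
ee_pos: [0.4851, -0.1544, 0.1472]
tool_rot: [[-0.0, 1.0, 0.003], [1.0, 0.0, -0.002], [-0.002, 0.003, -1.0]]
contact_force: [0.7, -0.4, -1.2]
opening: 0.0513
```

```bash
python3 look.py w22
```

```text
26.5333 [ 0.4851 -0.1544  0.1472] 0.05130206318436832 [ 0.7 -0.4 -1.2]
-0.01 [array([262., 297.]), array([369., 297.]), array([259., 256.]), array([371., 256.])]
-0.005 [array([264., 291.]), array([367., 291.]), array([261., 251.]), array([369., 251.])]
0 [array([265., 286.]), array([365., 285.]), array([263., 246.]), array([367., 246.])]
0.008 [array([268., 277.]), array([363., 277.]), array([266., 240.]), array([365., 240.])]
[ 0.48428394 -0.15398972  0.1457459 ]
```

View pics/w22.png

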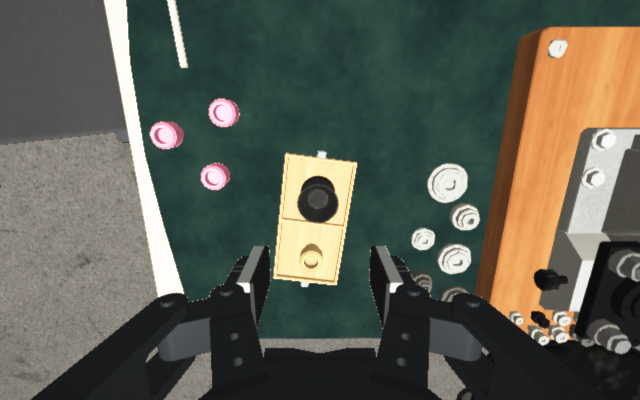

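Request:
step_arm(series=[{"dx": 0.03,"dy": -0.01,"dz": -0.02,"ax": 0,"ay": 0,"az": 0,"hand": -0.2},{"dx": 0.06,"dy": -0.02,"dz": -0.04,"ax": 0,"ay": 0,"az": 0,"hand": -0.2},{"dx": 0.09,"dy": -0.03,"dz": -0.06,"ax": 0,"ay": 0,"az": 0,"hand": -0.2},{"dx": 0.12,"dy": -0.04,"dz": -0.08,"ax": 0,"ay": 0,"az": 0,"hand": -0.2},{"dx": 0.15,"dy": -0.05,"dz": -0.1,"ax": 0,"ay": 0,"az": 0,"hand": -0.2},{"dx": 0.15,"dy": -0.05,"dz": -0.1,"ax": 0,"ay": 0,"az": 0,"hand": -0.2},{"dx": 0.15,"dy": -0.05,"dz": -0.1,"ax": 0,"ay": 0,"az": 0,"hand": -0.2},{"dx": 0.15,"dy": -0.05,"dz": -0.1,"ax": 0,"ay": 0,"az": 0,"hand": -0.2}])

```text
time_s: 27.25
ee_pos: [0.4341, -0.004, 0.2443]
tool_rot: [[-0.001, 1.0, -0.002], [1.0, 0.001, 0.0], [0.0, -0.002, -1.0]]
contact_force: [-0.4, 0.9, -0.9]
opening: 0.0513
```

```bash
python3 look.py w23
python3 - <<'E'
from h import *
cv2.imwrite("pics/side2.png",cv2.resize(env.get_image("side")[150:340,225:440,::-1],None,fx=3,fy=3,interpolation=cv2.INTER_CUBIC))
E
```

```text
27.25 [ 0.4341 -0.004   0.2443] 0.05129677699417582 [-0.4  0.9 -0.9]
-0.01 [array([262., 297.]), array([369., 297.]), array([259., 256.]), array([371., 256.])]
-0.005 [array([264., 291.]), array([367., 291.]), array([261., 251.]), array([369., 251.])]
0 [array([265., 286.]), array([365., 286.]), array([263., 246.]), array([367., 246.])]
0.008 [array([268., 277.]), array([363., 277.]), array([266., 240.]), array([365., 240.])]
[ 0.43405736 -0.00443605  0.2440723 ]
```

View pics/w23.png

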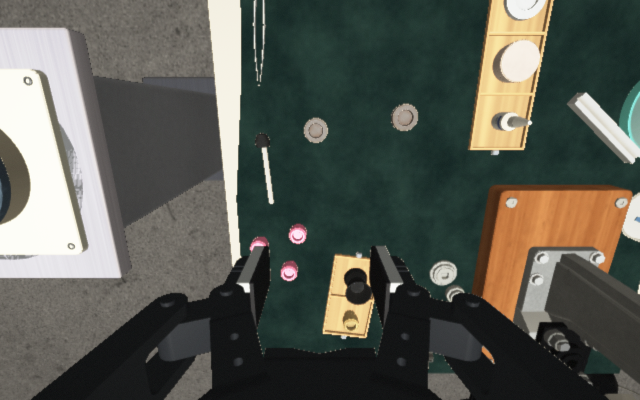

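View pics/side2.png

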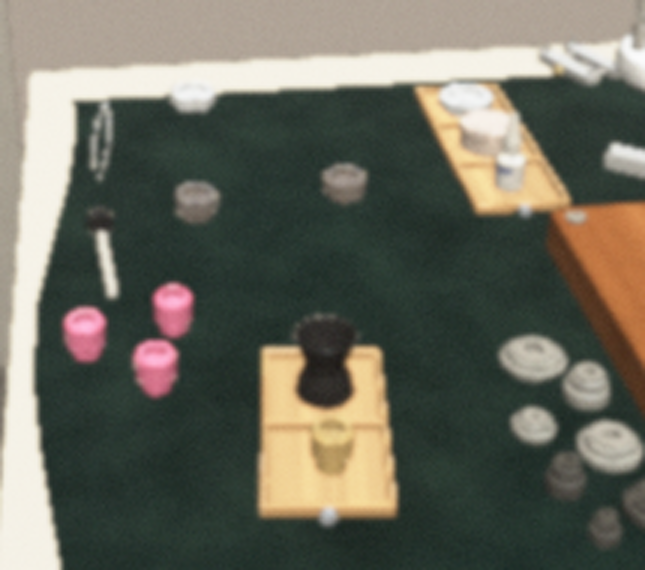

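All five things stand upright in their compartments, and the spares and pink pieces have not moved.

```bash
python3 -c "
from station import env
print(env.hand_in(), env.observe()['time_s'])"
```

```text
the job is handed in; nothing more can be done
the job is handed in; nothing more can be done
```

Both kits are made up and the job is handed in; it took about 27 s of the 128 s allowed.

- **Three-compartment tray:** the widest die, then the parts box, then the dosing bottle, each in its own compartment.
- **Two-compartment tray:** the narrow brass die, then the loupe, each in its own compartment.
- **Last checks:** the final side and wrist pictures show all five upright and near the middle of their compartments. The three spare dies and the pink look-alikes stand where they were, and the gripper was clear of everything at about 0.24 m.
- **Disagreements:**
  - Setting down the narrow die gave a brief 18 N on the wrist. The other set-downs gave 2 to 8 N, and the limit is 120 N.
  - The top and wrist cameras differed by about 4 mm on the two-compartment tray's position. I used the wrist camera's value, which two wrist views agreed on.

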